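Lay the whistle in the crimp press, flip the safety catch and hold the lever closed

TASK

Lay the standing whistle gently on its side in the press's V cradle with its collar end towards the crimp head, and let go of it. Then flip the safety catch fully over sideways, and after that pull the sprung lever all the way over to the front, so that the ram closes on the whistle. Finish while still holding the lever fully pulled, and leave the dish and the plug where they are.

Things in the scene. Friction and masses are not known exactly. Their poses are not given: they have to be found in the camera images.
- whistle_center (a point): Nickel whistle blank: loose smooth tube 22 mm across, 130 mm long, 120 g, standing upright on its collar (a rim 28 mm across on the bottom 8 mm). This point is its centre, on the axis; z runs along the tube from the collar end to the open end. A dark window is cut near the open end; which way it faces does not matter.
- whistle_collar (a point): The collar end of the whistle: on its axis, 4 mm from the end face (61 mm from the centre).
- cradle (a point): Where the whistle's centre lies when it rests in the cradle, 62 mm above the counter, 38 mm above the press's base plate. Axes are the press's: x away from the robot side, y along the cradle towards the crimp head, z up. Two brass V saddles (45 degree walls) 9 mm thick stand 42.5 mm either side along y, 62 mm wide, V 44 mm wide at the top, 6 mm above this point; 76 mm is free between them.
- lever (a joint): Lever angle, rad: 0 at rest, leaning 0.6 from upright towards the press's +x; grows as its handle is pulled over towards -x (the robot side); 1.0 is the end stop, leaning 0.4 to -x. A spring draws it back (about 3 N at the handle at the start, 7 N at the end), so it must be held. With the catch up it is blocked at about 0.1.
- lever_grip (a point): Middle of the free part of the lever's handle: a black round bar 18 mm across that sticks out sideways (press's +y) 60 mm from the top of the lever rod; this point is on its axis, 36 mm to +y of the rod's. The rod is 12 mm thick; 130 mm from the hinge axis to the bar's axis, at rest 151 mm above the counter. The bar can be pinched front and back from above, and turns in the fingers.
- lever_hinge (a point): Hinge of the lever: fixed to the press, axis along the press's y, 44 mm above the counter, 170 mm from the cradle centre along y and 16 mm along x. Axes as the press. The lever swings in the press's x-z plane.
- catch (a joint): Safety catch angle, rad: 0 upright in the lever's path, 1.35 laid over towards the press's +y (away from the cradle) at its stop. Friction keeps it where it is left; about 1 N at its top moves it.
- catch_tab (a point): Thumb part of the brass safety catch, on its centre line, 47 mm from its hinge. The catch is an L: a post 16 mm (press x) by 10 mm (y) by 56 mm high, centred 2 mm to -x of this point; its top 18 mm reach on 30 mm to +x, into the lever's path. Push it over to +y with shut fingertips at this point, clear of the lever rod.
- catch_hinge (a point): Hinge of the catch, under the catch tab: fixed to the press, axis along the press's x, 44 mm above the counter, in the lever's plane, 20 mm to -x of the lever's hinge. Axes as the press.
- dish: White ceramic dish, 112 mm across and 24 mm high, with three loose brass collars in it; bystander. Origin at the centre of its underside.
- plug: Small turned wooden fipple plug, 26 mm across and 42 mm high, standing; bystander. Origin at the centre of its underside.
- end_stop (a point): Face of the end stop of the cradle, 73 mm to -y of the cradle centre; the stop is 24 mm wide and as high as this point. Fixed to the press, which stands at a different place and yaw each time.
- ram_face (a point): Centre of the face of the ram, a steel disc 32 mm across, at rest 77 mm to +y of the cradle centre. The lever drives it 17 mm towards the end stop, pushing the whistle along. Behind it stands the crimp head, a brass block 60 mm in x, from 92 to 126 mm to +y of the cradle centre, 86 mm high above the counter.
Things that resemble listed ones, but are neither listed nor needed, are in the scene too. There is more than one size of the part that bears whistle_center; the job needs the middle-sized.

How it is judged:
By the outcome, as a careful person would: the job done as asked, in the order asked, and still so for the second after the job is handed in, while the arm keeps its last pose, push and grip.
It also fails if it takes over 69 s, if anything falls off the work surface, if the arm or the gripper's body presses on something with over 40 N, if the wrist force passes 120 N, or if a joint passes its speed limit or range.

ROBOT

A 6-joint arm with a two-finger parallel gripper is mounted at the origin on the work surface. World frame = base frame: x ahead of the robot, y to its left, z up, the work surface at z = 0. Lengths are in mm, angles in rad, forces in N, time in s.
With the tool pointing down it reaches from about 350 to 925 mm from the base axis. Payload 6.4 kg.
Tool frame: the origin (TCP) lies midway between the tips of the shut fingers; the grasp point (between the pads) lies 19 mm behind it (manip.pinch_z is the distance from the TCP to the grasp point, in mm); z points along the fingers, x is the direction in which the jaws open and shut, and the axes are right-handed (so a half turn about z gives the same grasp; the last joint's range is limited). The gripper opens to 94 mm and grips with 3 to 60 N. Pads are 16 mm wide; open, the fingers measure 119 mm over their backs; the gripper's body (75 mm by 177 mm) begins 78 mm behind the grasp point.
Start: joints at [-1.387, 0.245, 1.558, -0, 1.339, -0.174], TCP at [227.645, -608.845, 205.455] pointing down, gripper open.
Joint ranges: [-3.13, 3.13], [-1.02, 2.26], [0.13, 2.54], [-0.95, 4.09], [0.21, 2.88], [-2.74, 2.74]. Speed limits (rad/s): [2.57, 2.57, 3.14, 3.14, 3.14, 3.14].

INTERFACE

Orientations are given as a 3x3 rotation matrix whose columns are the frame's x, y, z axes.
In Python, from cell import manip gives the robot as it stands. The module is installed in compiled form; this text tells all that it offers.
- The arm moves only by the tool apply_moves, never from a script. Its argument "rows" is a list of rows, each an object of numbers: "gripper": the opening, from 0 (shut) to 1 (fully open); "x", "y", "z": the shift along the tool's x, y, z in m; "spin": the turn about the tool's z in degrees. A call has exactly 5 rows; each row is the pose to reach, as a shift and turn from the pose commanded when the call began, along the tool's axes at that moment; what a row does not reach only later rows make up. A row lasts 1/12 s, in which the tool goes at most 41.7 mm and 7.16 degrees, less where a joint would pass 70% of its speed; a pose out of reach is approached as far as the arm can. A call with a gripper value outside its range is refused whole. The fingers move at their own pace and stop on an object; the grip force is fixed at half the most. Time passes only in rows, so rows that repeat a pose let the fingers close, or fill a call up. It gives the time, the measured TCP pose, the force and the opening at its end, in the units of the state.
- manip.get_obs(): the state, without advancing time (a new reading comes with each control period).
- manip.get_image(name): name is "scene" or "top" or "wrist"; returns (picture, depth): 420x560x3 uint8, red, green, blue; 420x560 float32, mm along the optical axis (not along the pixel's ray), 0 where there is no reading.
- manip.camera_model(name): a dict with "camera_matrix" (3x3 intrinsics, pixels), "k1" (the pictures are not rectified: a ray, as slopes to the right and down, at radius r is drawn at 1 + k1 r^2 times it, then the intrinsics apply), "extrinsics" (4x4, takes a point from camera to world coordinates). Camera axes: x right, y up, looking along -z (the intrinsics and any distortion apply to the point x, -y, -z); pixel columns grow to the right and rows downward; lengths in mm; the calibration is good to about 2 mm. A picture is of the moment at which its call begins: read the wrist's pose just before it. camera_model takes no time and is no camera call; for the wrist camera it gives the pose at the moment of the call.
- manip.hand_in(): hands the job in, once; it reports no verdict.
The state is a dict: "t": time; "joint_pos": joint angles; "qd": joint speeds; "joint_torque": joint torques, N m; "tcp_pos": TCP position; "tcp_rot": TCP orientation; "wrist_force": force on the tool from outside, world axes, zero at the start; "wrist_torque": the same for the moment, N m; "opening": finger opening in mm.
Only numpy, scipy, OpenCV 4.12 (cv2) and the standard library are available. Lean on these libraries where they do the work, as an engineer would, in place of code of your own. Each camera call takes 0.05 s, during which the arm holds its last target.

## Working session

There is one attempt and no reset: what is moved stays moved. The work goes in short steps, Python scripts to look and compute and a tool call to move; the robot and the scene stay as the last step left them, time stands still between calls to the robot, and variables do not carry over. Pictures are saved under pics/ and viewed, and the job is handed in when it is done.

Besides the shell and the picture viewer there is one more tool, called in YAML: its name, and indented under it one key for each argument. apply_moves: Moves the arm, as the interface text tells. Its arguments: {"type":"object","properties":{"rows":{"type":"array","items":{"type":"object","properties":{"gripper":{"type":"number"},"x":{"type":"number"},"y":{"type":"number"},"z":{"type":"number"},"spin":{"type":"number"}}}}},"required":["rows"]}

```bash
mkdir -p pics; cat > h.py <<'E'
import numpy as np, cv2
from cell import manip
def snap(n,tag):
    m=manip.camera_model(n); im,d=manip.get_image(n)
    cv2.imwrite(f'pics/{tag}.png',im[:,:,::-1]); np.savez(f'pics/{tag}.npz',im=im,d=d,K=m['camera_matrix'],k1=m['k1'],E=m['extrinsics'])
    return im,d,m
def load(tag):
    z=np.load(f'pics/{tag}.npz'); return z['im'],z['d'],dict(camera_matrix=z['K'],k1=float(z['k1']),extrinsics=z['E'])
def ray(m,u,v):
    K=np.array(m['camera_matrix']);s=cv2.undistortPoints(np.array([[[u,v]]],float),K,np.array([m['k1'],0,0,0.]))[0,0]
    E=np.array(m['extrinsics']); return E[:3,3],E[:3,:3]@np.array([s[0],-s[1],-1])
def onz(m,u,v,z):
    o,r=ray(m,u,v); return o+r*(z-o[2])/r[2]
def dep(m,d,u,v):
    o,r=ray(m,u,v); return o+r*d[int(round(v)),int(round(u))]
def proj(m,p):
    E=np.array(m['extrinsics']);q=E[:3,:3].T@(np.array(p,float)-E[:3,3]);s=np.array([q[0]/-q[2],-q[1]/-q[2]])
    s=s*(1+m['k1']*(s@s));K=np.array(m['camera_matrix']);return K[:2,:2]@s+K[:2,2]
E
python3 - <<'E'
from h import *
o=manip.get_obs();print(o)
for n in['scene','top','wrist']:
    im,d,m=snap(n,n+'0');print(n,m)
E
```

```text
{'t': 0.0, 'joint_pos': array([-1.38710423e+00,  2.45781784e-01,  1.55901363e+00, -2.52753454e-05,
        1.33872799e+00, -1.74113936e-01]), 'qd': array([-4.12421674e-04, -1.01867794e-03, -1.68494530e-03, -3.37962003e-05,
       -4.47665465e-04,  1.68118921e-03]), 'joint_torque': array([-1.66921509e-03, -4.15834808e+01, -3.14605486e+01,  6.84887194e-02,
        3.32620391e-02, -1.63568857e-04]), 'tcp_pos': array([ 227.51982985, -608.225344  ,  204.36624147]), 'tcp_rot': array([[ 3.50225169e-01, -9.36665463e-01, -3.76857512e-04],
       [-9.36663599e-01, -3.50225235e-01,  1.89378066e-03],
       [-1.90582395e-03, -3.10260939e-04, -9.99998136e-01]]), 'wrist_force': array([-0.07165255, -0.23233921,  0.52057614]), 'wrist_torque': array([-0.03739641,  0.02413171,  0.02706798]), 'opening': 94.06591071753476}
scene {'camera_matrix': array([[520.51561679,   0.        , 275.59221995],
       [  0.        , 520.51561679, 211.02643882],
       [  0.        ,   0.        ,   1.        ]]), 'k1': -0.08540173684802478, 'extrinsics': array([[ 7.34426898e-01, -4.04800980e-01,  5.44750675e-01,
     
[... 701 characters left out ...]
02e-01,  9.83164474e-01,
         1.37148730e+03],
       [ 0.00000000e+00,  0.00000000e+00,  0.00000000e+00,
         1.00000000e+00]])}
wrist {'camera_matrix': array([[364.91779337,   0.        , 276.86693691],
       [  0.        , 364.91779337, 210.62755097],
       [  0.        ,   0.        ,   1.        ]]), 'k1': -0.02129835663857002, 'extrinsics': array([[ 3.49902894e-01,  9.12200557e-01,  2.13209073e-01,
         2.88706377e+02],
       [-9.36785352e-01,  3.40982340e-01,  7.85127258e-02,
        -5.85640672e+02],
       [-1.08117647e-03, -2.27202967e-01,  9.73846827e-01,
         3.84246660e+02],
       [ 0.00000000e+00,  0.00000000e+00,  0.00000000e+00,
         1.00000000e+00]])}
```

View pics/scene0.png

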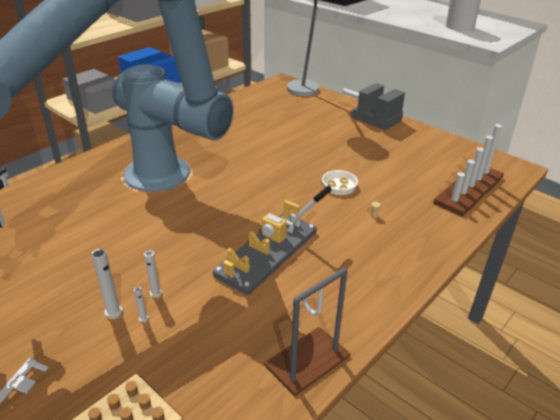

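View pics/top0.png

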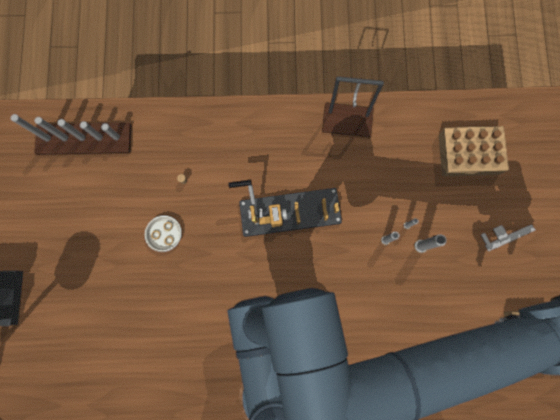

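View pics/wrist0.png

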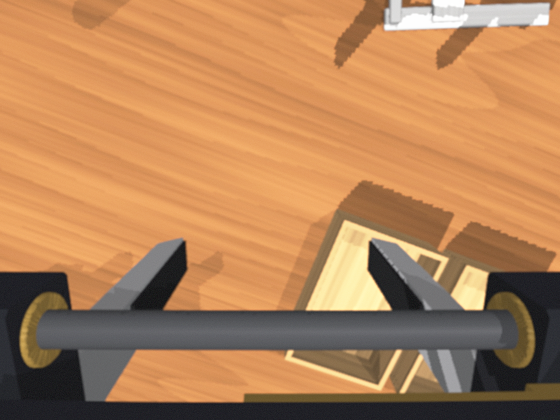

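The top view shows the whistles at about (390,238) mid, (430,243) large and (411,223) small, and the press along (240–340, 212). In the scene view the mid whistle is at (152,275). I'll zoom in on both.

```bash
python3 - <<'E'
from h import *
a,_,_=load('top0');b,_,_=load('scene0')
c=cv2.resize(a[165:265,220:460,::-1],None,fx=3.3,fy=3.3,interpolation=2)
cv2.imwrite('pics/c1.png',c[:,:800])
d=b[180:335,80:340,::-1]
cv2.imwrite('pics/c2.png',cv2.resize(d,None,fx=3,fy=3,interpolation=2))
E
```

```text
(no output)
```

View pics/c1.png

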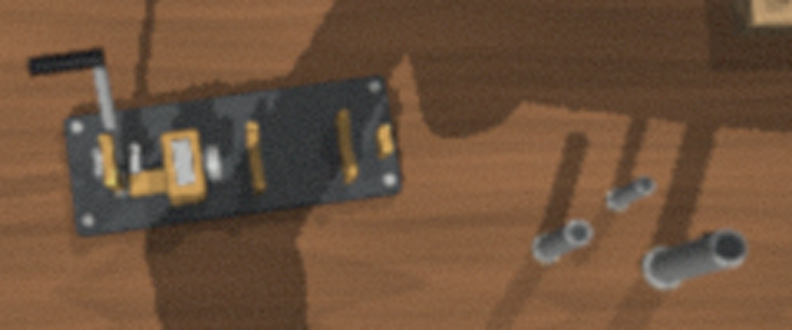

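View pics/c2.png

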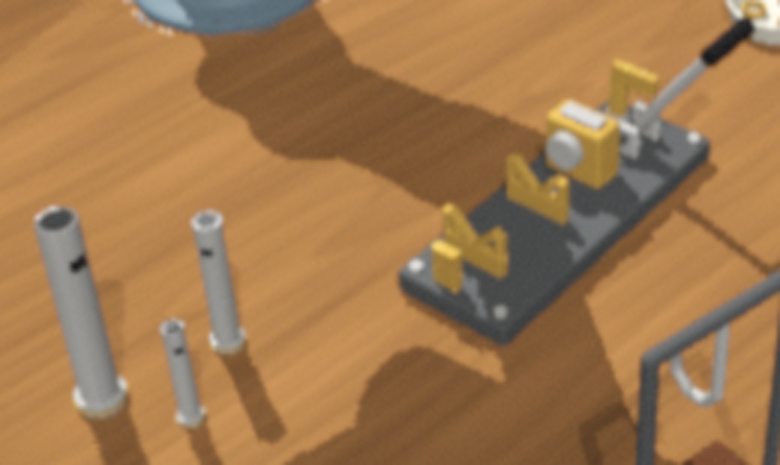

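The crops show the mid whistle's open end at top-crop (578,233) and its collar at about (548,248). The plate bolts are at (75,127), (375,85), (390,180) and (88,220).

```bash
python3 - <<'E'
from h import *
a,da,m=load('top0');b,db,n=load('scene0')
T=lambda x,y:(220+x/3.3-.35,165+y/3.3-.35)
S=lambda x,y:(80+x/3-.33,180+y/3-.33)
P=lambda v:print(np.round(v,1))
print('mid');P(onz(m,*T(578,233),130));P(onz(n,*S(207,218),130));P(onz(m,*T(548,248),8))
print('collar scene');P(onz(n,*S(227,340),8))
print('large');P(onz(n,*S(101,392),8));print('large top ray with xy match:')
P(onz(m,*T(728,248),180));P(onz(n,*S(57,218),180));P(onz(m,*T(728,248),200));P(onz(n,*S(57,218),200))
print('small');P(onz(n,*S(190,414),6))
for p in[(75,127),(375,85),(390,180),(88,220)]:P(onz(m,*T(*p),26))
print('scene bolts (416,265)(500,313)(693,138)')
for p in[(416,265),(500,313),(693,138)]:P(onz(n,*S(*p),26))
# yellow mask
for nm,im,mm in(('top',a,m),('scene',b,n)):
    h=cv2.cvtColor(im,cv2.COLOR_RGB2HSV); k=cv2.inRange(h,(18,130,90),(32,255,255))
    c,l,st,ce=cv2.connectedComponentsWithStats(k)
    for i in range(1,c):
        if st[i,4]>12:print(nm,st[i],np.round(ce[i],1))
E
```

```text
mid
[ 447.9 -337.2  130. ]
[ 449.  -339.5  130. ]
[ 448.1 -337.8    8. ]
collar scene
[ 455.1 -344.8    8. ]
large
[ 430.1 -447.6    8. ]
large top ray with xy match:
[ 427.6 -445.6  180. ]
[ 423.8 -444.4  180. ]
[ 425.6 -438.8  200. ]
[ 447.1 -454.5  200. ]
small
[ 497.3 -411.9    6. ]
[570.3 105.6  26. ]
[ 604.7 -180.2   26. ]
[ 513.1 -190.6   26. ]
[481.2  93.5  26. ]
scene bolts (416,265)(500,313)(693,138)
[ 514.5 -192.2   26. ]
[ 605.7 -184.3   26. ]
[571.3  99.6  26. ]
top [323 199   3  10  17] [323.9 203.1]
top [295 203   4  14  28] [296.4 208.8]
top [259 205  23  22 163] [271.4 218. ]
top [334 204   5   8  25] [335.8 207.4]
top [251 206   4  14  29] [252.4 212. ]
top [324 213   4   7  16] [325.6 215.9]
scene [283 199  17  19 184] [289.3 207.3]
scene [262 213  24  30 294] [276.2 229. ]
scene [249 232  20  22 256] [258.4 242.8]
scene [225 248  24  29 394] [235.2 262.6]
```

```bash
cat >> h.py <<'E'
def go(tx,ty,tz,ang=None):
    o=manip.get_obs();p=np.array(o['tcp_pos']);R=np.array(o['tcp_rot']);a=np.degrees(np.arctan2(R[1,0],R[0,0]))
    s=R.T@(np.array([tx,ty,tz])-p)/1000
    print('t',round(o['t'],2),'tcp',p.round(1),'ang',round(a,2),'F',np.round(o['wrist_force'],1),'open',round(o['opening'],1))
    print('shift m',s.round(4),'spin',None if ang is None else round(a-ang,2))
E
python3 -c "
from h import *
go(448,-338,290,6.65)"
```

```text
t 0.15 tcp [ 227.6 -608.4  204.6] ang -69.5 F [-0.2  0.5 -0.3] open 94.1
shift m [-0.1762 -0.3012 -0.085 ] spin -76.15
```

apply_moves:
  rows:
    - {"gripper": 1, "x": 0, "y": 0, "z": -0.04, "spin": -7}
    - {"gripper": 1, "x": -0.01, "y": -0.02, "z": -0.07, "spin": -14}
    - {"gripper": 1, "x": -0.03, "y": -0.05, "z": -0.085, "spin": -21}
    - {"gripper": 1, "x": -0.05, "y": -0.085, "z": -0.085, "spin": -28}
    - {"gripper": 1, "x": -0.07, "y": -0.12, "z": -0.085, "spin": -35}

```text
t: 0.57
tcp_pos: [316.2, -500.8, 292.0]
tcp_rot: [[0.827, -0.563, 0.001], [-0.563, -0.827, -0.003], [0.002, 0.001, -1.0]]
wrist_force: [0.4, 0.2, -0.9]
opening: 94.0
```

```bash
python3 -c "
from h import *
go(448,-338,290,6.65)"
```

```text
t 0.57 tcp [ 316.2 -500.8  292. ] ang -34.24 F [ 0.4  0.2 -0.9] open 94.0
shift m [ 0.0174 -0.2087  0.0018] spin -40.89
```

apply_moves:
  rows:
    - {"gripper": 0.7, "x": 0.003, "y": -0.035, "z": 0, "spin": -7}
    - {"gripper": 0.7, "x": 0.007, "y": -0.075, "z": 0, "spin": -14}
    - {"gripper": 0.7, "x": 0.01, "y": -0.11, "z": 0, "spin": -21}
    - {"gripper": 0.7, "x": 0.013, "y": -0.145, "z": 0, "spin": -28}
    - {"gripper": 0.7, "x": 0.015, "y": -0.165, "z": 0, "spin": -35}

```text
t: 0.98
tcp_pos: [423.0, -370.9, 290.3]
tcp_rot: [[1.0, 0.017, 0.0], [0.017, -1.0, 0.001], [0.0, -0.001, -1.0]]
wrist_force: [-0.0, -0.2, 0.6]
opening: 66.3
```

```bash
python3 -c "
from h import *
go(448,-338,290,6.65)
snap('top','top1');snap('wrist','w1');snap('scene','s1')
go(448,-338,290,6.65)"
```

```text
t 0.98 tcp [ 423.  -370.9  290.3] ang 0.99 F [-0.  -0.2  0.6] open 66.3
shift m [ 0.0256 -0.0324  0.0003] spin -5.66
t 1.13 tcp [ 421.9 -372.9  290.3] ang 0.53 F [-0.9 -0.2 -0.2] open 65.8
shift m [ 0.0265 -0.0346  0.0003] spin -6.12
```

View pics/w1.png

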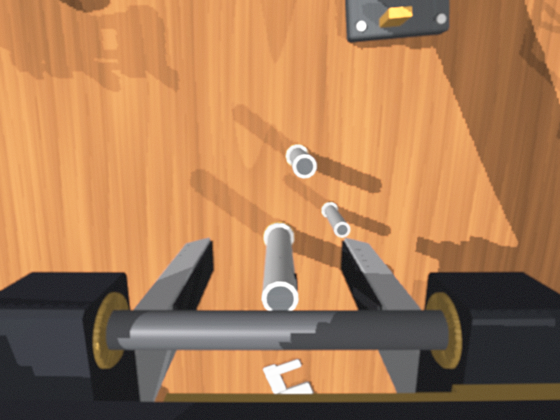

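View pics/s1.png

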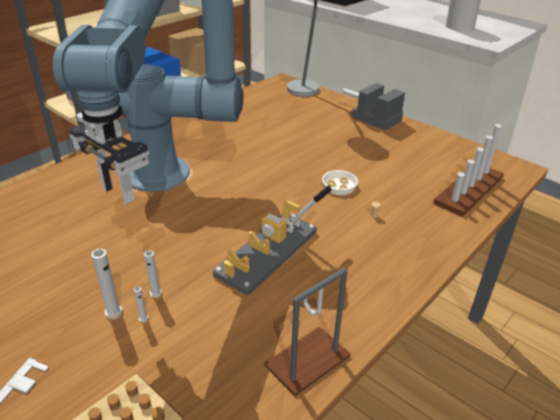

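Wrist view: the mid whistle's open-end rim is at about (304,165) and its collar at about (296,155). The press end stop is at (398,14).

```bash
python3 - <<'E'
from h import *
a,d,m=load('w1')
cv2.imwrite('pics/c3.png',cv2.resize(a[130:260,260:400,::-1],None,fx=4,fy=4,interpolation=2))
print(onz(m,304,165.5,130),onz(m,281,296,180))
b,d,m=load('top1')
cv2.imwrite('pics/c4.png',cv2.resize(b[180:250,230:350,::-1],None,fx=6.5,fy=6.5,interpolation=2))
E
```

```text
[ 448.77975839 -339.49556923  130.        ] [ 429.52843243 -447.23479494  180.        ]
```

View pics/c3.png

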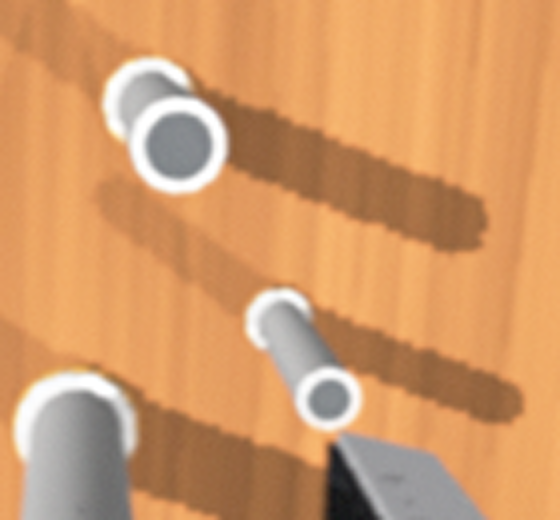

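View pics/c4.png

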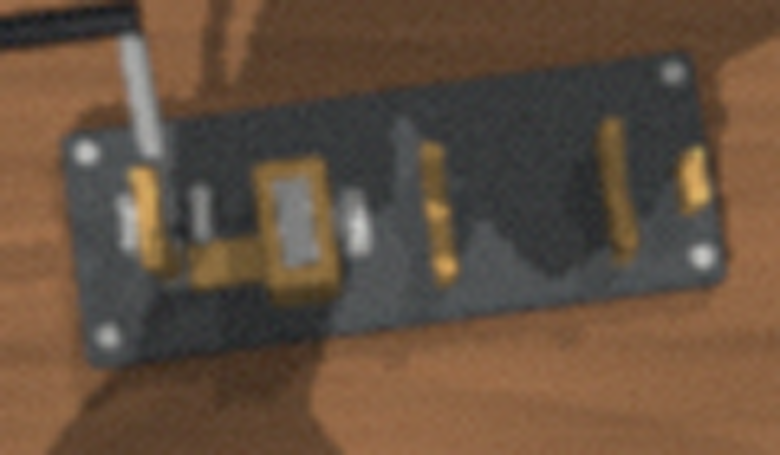

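apply_moves:
  rows:
    - {"gripper": 0.7, "x": 0.026, "y": -0.034, "z": 0, "spin": -6}
    - {"gripper": 0.7, "x": 0.026, "y": -0.034, "z": 0.03, "spin": -6}
    - {"gripper": 0.7, "x": 0.026, "y": -0.034, "z": 0.06, "spin": -6}
    - {"gripper": 0.7, "x": 0.026, "y": -0.034, "z": 0.09, "spin": -6}
    - {"gripper": 0.7, "x": 0.026, "y": -0.034, "z": 0.12, "spin": -6}

```text
t: 1.55
tcp_pos: [446.2, -340.7, 169.2]
tcp_rot: [[0.994, 0.109, 0.0], [0.109, -0.994, -0.001], [-0.0, 0.001, -1.0]]
wrist_force: [0.1, -0.3, 0.8]
opening: 65.7
```

```bash
python3 -c "
from h import *
go(448.5,-339,46,6.65)
snap('wrist','w2')
go(448.5,-339,46,6.65)"
```

```text
t 1.55 tcp [ 446.2 -340.7  169.2] ang 6.28 F [ 0.1 -0.3  0.8] open 65.7
shift m [ 0.0025 -0.0015  0.1232] spin -0.37
t 1.6 tcp [ 443.3 -337.7  162. ] ang 6.27 F [-3.3  2.3 -3.7] open 65.9
shift m [0.0059 0.003  0.116 ] spin -0.38
```

View pics/w2.png

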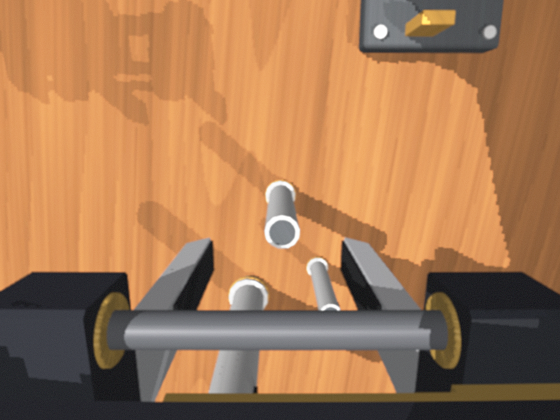

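Wrist view: the mid whistle's rim is at (282,232), centred between the fingers. I'll let the arm settle and measure again.

```bash
python3 -c "
from h import *
im,d,m=load('w2');print(onz(m,282,232,130))
for i in range(3):
  im,d,m=snap('wrist','w3');go(448.5,-339,46,6.65)
c=cv2.HoughCircles(cv2.cvtColor(im,7)[190:270,230:330],3,1,50,param1=100,param2=15,minRadius=10,maxRadius=22);print(c)
if c is not None: print(onz(m,c[0,0,0]+230,c[0,0,1]+190,130))
"
```

```text
[ 449.09551455 -339.84032299  130.        ]
t 1.65 tcp [ 443.6 -337.9  164.7] ang 6.29 F [-1.2  0.8 -0.6] open 66.0
shift m [0.0055 0.0027 0.1186] spin -0.36
t 1.7 tcp [ 445.1 -339.4  168.2] ang 6.32 F [ 0.5 -0.6  0.5] open 65.9
shift m [0.0038 0.0005 0.1221] spin -0.33
t 1.75 tcp [ 446.4 -340.5  170.7] ang 6.35 F [ 0.4 -1.4  0.2] open 65.6
shift m [ 0.0023 -0.0012  0.1247] spin -0.3
[[[53.5 45.5 13. ]]]
[ 449.0114002  -340.14679081  130.        ]
```

apply_moves:
  rows:
    - {"gripper": 0.7, "x": 0.003, "y": 0, "z": 0.02, "spin": 0}
    - {"gripper": 0.7, "x": 0.003, "y": 0, "z": 0.05, "spin": 0}
    - {"gripper": 0.7, "x": 0.003, "y": 0, "z": 0.08, "spin": 0}
    - {"gripper": 0.7, "x": 0.003, "y": 0, "z": 0.105, "spin": 0}
    - {"gripper": 0.7, "x": 0.003, "y": 0, "z": 0.12, "spin": 0}

```text
t: 2.17
tcp_pos: [450.2, -340.3, 50.5]
tcp_rot: [[0.994, 0.112, 0.001], [0.112, -0.994, -0.001], [0.001, 0.001, -1.0]]
wrist_force: [0.1, 0.6, -0.3]
opening: 65.8
```

```bash
python3 -c "
from h import *
for i in range(3):
  im,d,m=snap('wrist','w4');
snap('scene','s4')
go(449,-340,46,6.65)
"
```

```text
t 2.37 tcp [ 451.2 -341.1   53. ] ang 6.45 F [ 0.4 -0.  -0.6] open 66.1
shift m [-0.0021 -0.0013  0.0069] spin -0.2
```

View pics/w4.png

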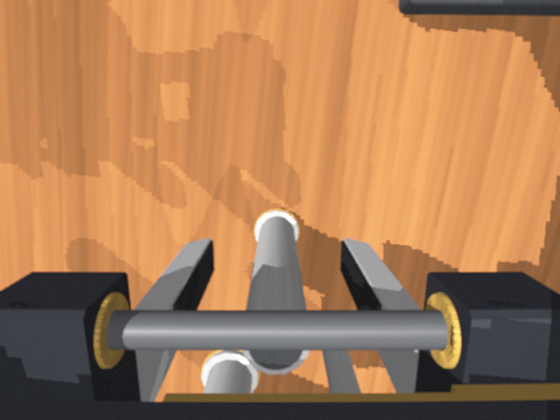

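View pics/s4.png

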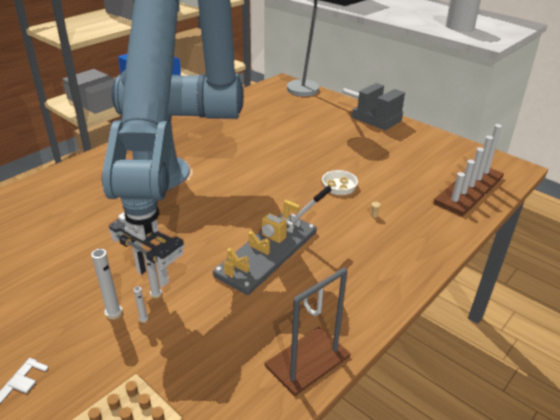

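The whistle is centred between the fingers. I'll lower 6 mm and close.

apply_moves:
  rows:
    - {"gripper": 0.7, "x": -0.002, "y": -0.001, "z": 0.006, "spin": 0}
    - {"gripper": 0.5, "x": -0.002, "y": -0.001, "z": 0.006, "spin": 0}
    - {"gripper": 0.3, "x": -0.002, "y": -0.001, "z": 0.006, "spin": 0}
    - {"gripper": 0.2, "x": -0.002, "y": -0.001, "z": 0.006, "spin": 0}
    - {"gripper": 0.1, "x": -0.002, "y": -0.001, "z": 0.006, "spin": 0}

```text
t: 2.78
tcp_pos: [448.2, -338.7, 45.0]
tcp_rot: [[0.994, 0.113, 0.001], [0.113, -0.994, -0.001], [0.001, 0.001, -1.0]]
wrist_force: [-0.3, 0.5, -0.6]
opening: 42.7
```

apply_moves:
  rows:
    - {"gripper": 0, "x": 0, "y": 0, "z": 0, "spin": 0}
    - {"gripper": 0, "x": 0, "y": 0, "z": 0, "spin": 0}
    - {"gripper": 0, "x": 0, "y": 0, "z": 0, "spin": 0}
    - {"gripper": 0, "x": 0, "y": 0, "z": -0.005, "spin": 0}
    - {"gripper": 0, "x": 0, "y": 0, "z": -0.015, "spin": 0}

```text
t: 3.2
tcp_pos: [447.1, -337.5, 58.5]
tcp_rot: [[0.994, 0.113, -0.002], [0.113, -0.994, 0.002], [-0.002, -0.003, -1.0]]
wrist_force: [-0.7, -0.3, -1.2]
opening: 21.2
```

```bash
python3 -c "
from h import *
go(430,-130,150,6.65)
"
```

```text
t 3.2 tcp [ 447.1 -337.5   58.5] ang 6.5 F [-0.7 -0.3 -1.2] open 21.2
shift m [ 0.0064 -0.2083 -0.0909] spin -0.15
```

apply_moves:
  rows:
    - {"gripper": 0, "x": 0, "y": 0, "z": -0.025, "spin": 0}
    - {"gripper": 0, "x": 0.001, "y": -0.02, "z": -0.05, "spin": 0}
    - {"gripper": 0, "x": 0.002, "y": -0.05, "z": -0.06, "spin": 0}
    - {"gripper": 0, "x": 0.003, "y": -0.085, "z": -0.06, "spin": 0}
    - {"gripper": 0, "x": 0.004, "y": -0.12, "z": -0.06, "spin": 0}

```text
t: 3.62
tcp_pos: [438.8, -218.5, 121.5]
tcp_rot: [[0.994, 0.112, 0.003], [0.112, -0.994, -0.002], [0.002, 0.002, -1.0]]
wrist_force: [0.1, -0.3, -1.3]
opening: 21.3
```

apply_moves:
  rows:
    - {"gripper": 0, "x": 0, "y": -0.035, "z": 0, "spin": 0}
    - {"gripper": 0, "x": 0, "y": -0.07, "z": 0, "spin": 0}
    - {"gripper": 0, "x": 0, "y": -0.105, "z": 0, "spin": 0}
    - {"gripper": 0, "x": 0, "y": -0.135, "z": 0, "spin": 0}
    - {"gripper": 0, "x": 0, "y": -0.15, "z": 0, "spin": 0}

```text
t: 4.03
tcp_pos: [420.6, -67.0, 120.0]
tcp_rot: [[0.993, 0.115, 0.0], [0.115, -0.993, 0.0], [0.0, -0.0, -1.0]]
wrist_force: [-0.7, -0.8, -1.1]
opening: 21.5
```

```bash
python3 -c "
from h import *
for i in range(3):snap('wrist','w5')
snap('scene','s5')
go(420,-60,48,6.65)
"
```

```text
t 4.23 tcp [421.8 -70.1 120.2] ang 6.54 F [ 0.2 -0.  -0.9] open 20.9
shift m [-0.0007 -0.0103  0.0722] spin -0.11
```

View pics/w5.png

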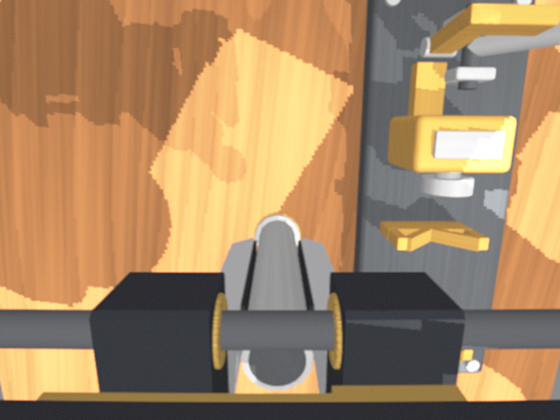

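View pics/s5.png

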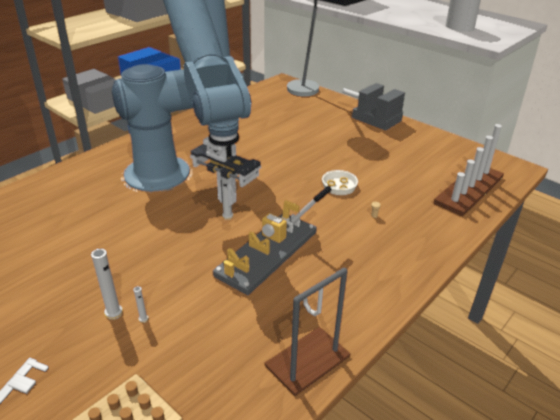

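The whistle is held upright over clear counter, and the press is visible at (360–520, 0–370). Now I'll lower it to the counter.

apply_moves:
  rows:
    - {"gripper": 0, "x": 0, "y": 0, "z": 0.025, "spin": 0}
    - {"gripper": 0, "x": 0, "y": 0, "z": 0.05, "spin": 0}
    - {"gripper": 0, "x": 0, "y": 0, "z": 0.065, "spin": 0}
    - {"gripper": 0, "x": 0, "y": 0, "z": 0.071, "spin": 0}
    - {"gripper": 0, "x": 0, "y": 0, "z": 0.074, "spin": 0}

```text
t: 4.65
tcp_pos: [421.0, -70.5, 44.7]
tcp_rot: [[0.994, 0.112, -0.002], [0.112, -0.994, 0.001], [-0.002, -0.001, -1.0]]
wrist_force: [-0.8, -0.4, -0.9]
opening: 21.0
```

```bash
python3 -c "
from h import *
for i in range(3):
  snap('wrist','w6');go(420,-60,46,6.65)
"
```

```text
t 4.7 tcp [421.3 -70.5  45.1] ang 6.42 F [ 0.7  0.4 -0.7] open 21.1
shift m [-0.0001 -0.0106 -0.0009] spin -0.23
t 4.75 tcp [421.8 -70.6  45.8] ang 6.44 F [ 0.9  0.3 -0.4] open 21.2
shift m [-0.0006 -0.0107 -0.0002] spin -0.21
t 4.8 tcp [422.2 -70.6  46.4] ang 6.45 F [ 0.3  0.1 -0.6] open 21.1
shift m [-0.001  -0.0108  0.0003] spin -0.2
```

apply_moves:
  rows:
    - {"gripper": 0, "x": 0, "y": 0, "z": 0.004, "spin": 0}
    - {"gripper": 0, "x": 0, "y": 0.006, "z": 0.004, "spin": 0}
    - {"gripper": 0, "x": 0, "y": 0.013, "z": 0.003, "spin": 0}
    - {"gripper": 0, "x": 0, "y": 0.02, "z": 0.003, "spin": 0}
    - {"gripper": 0, "x": 0, "y": 0.027, "z": 0.004, "spin": 0}

```text
t: 5.22
tcp_pos: [425.8, -95.9, 43.7]
tcp_rot: [[0.994, 0.112, 0.002], [0.112, -0.994, 0.004], [0.002, -0.003, -1.0]]
wrist_force: [-3.3, 10.1, 18.2]
opening: 21.2
```

```bash
python3 -c "
from h import *
snap('scene','s7')
snap('wrist','w7');go(420,-60,46,6.65)
"
```

```text
t 5.32 tcp [426.1 -97.2  43.6] ang 6.41 F [-2.7  4.7 11.8] open 21.6
shift m [-0.0019 -0.0377 -0.0024] spin -0.24
```

View pics/w7.png

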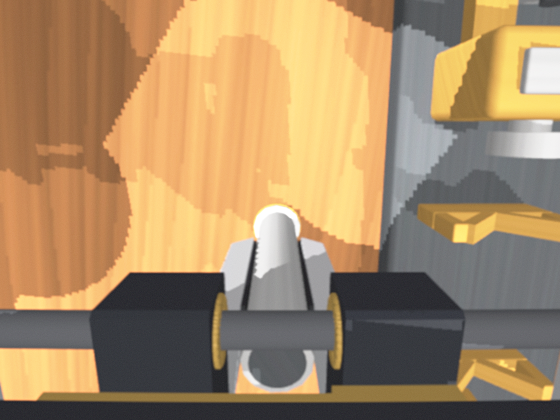

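```bash
python3 - <<'E'
from h import *
a=load('w6')[0];b=load('w7')[0];s=load('s7')[0]
x=np.hstack([a[190:400,220:340],b[190:400,220:340]])[:,:,::-1]
y=cv2.resize(s[120:260,180:300,::-1],None,fx=3,fy=3,interpolation=2)
x=cv2.resize(x,None,fx=2,fy=2,interpolation=2)
h=np.zeros((420,480+360,3),np.uint8);h[:,:480]=x;h[:,480:]=y[:420]
cv2.imwrite('pics/c7.png',cv2.resize(h,(800,400)))
E
```

```text
(no output)
```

View pics/c7.png

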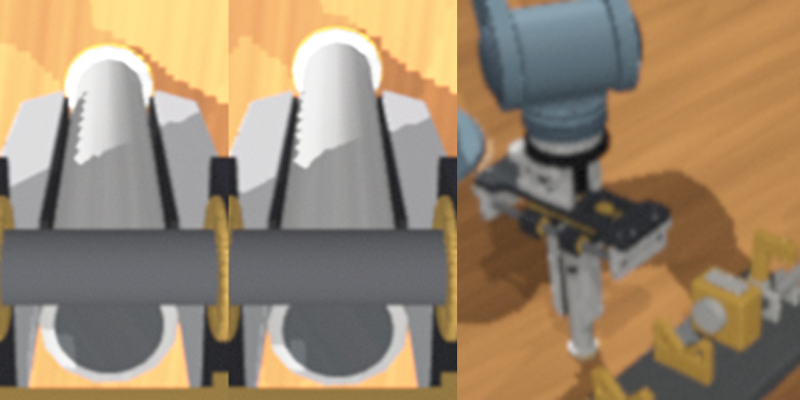

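The right panel (wrist view) shows the collar at (338,45) against (110,72) before, so the whistle has turned a few degrees in the fingers. Dragging with more down-force.

apply_moves:
  rows:
    - {"gripper": 0, "x": 0, "y": 0.004, "z": 0.004, "spin": 0}
    - {"gripper": 0, "x": 0, "y": 0.012, "z": 0.005, "spin": 0}
    - {"gripper": 0, "x": 0, "y": 0.02, "z": 0.005, "spin": 0}
    - {"gripper": 0, "x": 0, "y": 0.028, "z": 0.006, "spin": 0}
    - {"gripper": 0, "x": 0, "y": 0.036, "z": 0.008, "spin": 0}

```text
t: 5.73
tcp_pos: [430.4, -133.7, 35.5]
tcp_rot: [[0.994, 0.113, 0.004], [0.113, -0.994, -0.002], [0.004, 0.002, -1.0]]
wrist_force: [0.3, -0.1, 5.8]
opening: 20.9
```

```bash
python3 -c "
from h import *
snap('wrist','w8');go(420,-60,46,6.65)
snap('scene','s8')
"
```

```text
t 5.78 tcp [ 430.4 -134.9   35.2] ang 6.45 F [-0.8 -0.8  6.3] open 20.9
shift m [-0.0019 -0.0755 -0.0111] spin -0.2
```

View pics/w8.png

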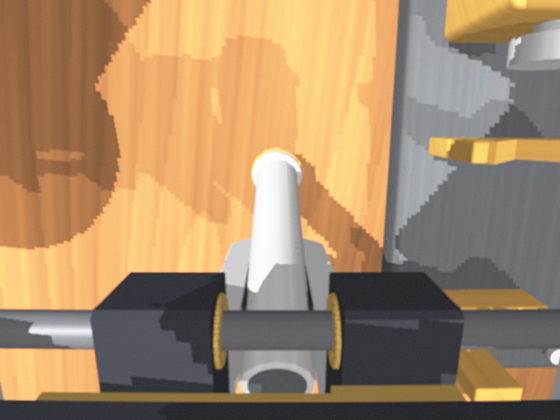

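Now tilted about 45°, with the collar at (276,168). I'll continue along the arc.

apply_moves:
  rows:
    - {"gripper": 0, "x": 0, "y": 0.006, "z": 0.006, "spin": 0}
    - {"gripper": 0, "x": 0, "y": 0.012, "z": 0.012, "spin": 0}
    - {"gripper": 0, "x": 0, "y": 0.017, "z": 0.017, "spin": 0}
    - {"gripper": 0, "x": 0, "y": 0.021, "z": 0.022, "spin": 0}
    - {"gripper": 0, "x": 0, "y": 0.025, "z": 0.026, "spin": 0}

```text
t: 6.25
tcp_pos: [438.6, -164.9, 13.9]
tcp_rot: [[0.993, 0.114, 0.014], [0.114, -0.993, -0.014], [0.013, 0.016, -1.0]]
wrist_force: [0.1, -13.9, 19.8]
opening: 20.7
```

```bash
python3 -c "
from h import *
snap('wrist','w9');go(420,-60,46,6.65)
snap('scene','s9')
"
```

```text
t 6.3 tcp [ 438.3 -165.1   13.3] ang 6.52 F [  1.2 -12.4  17.4] open 20.8
shift m [-0.0059 -0.106  -0.0344] spin -0.13
```

View pics/w9.png

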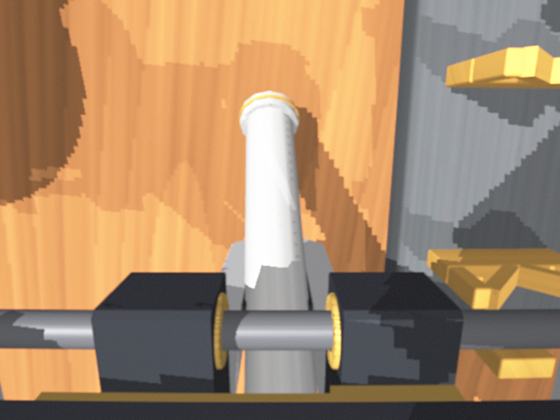

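View pics/s9.png

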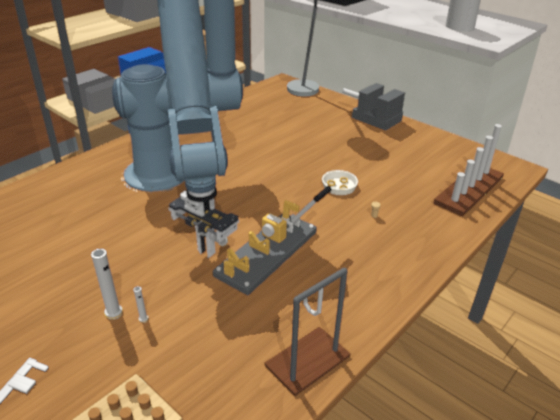

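apply_moves:
  rows:
    - {"gripper": 0, "x": 0, "y": 0.003, "z": 0.003, "spin": 0}
    - {"gripper": 0, "x": 0, "y": 0.006, "z": 0.006, "spin": 0}
    - {"gripper": 0, "x": 0, "y": 0.006, "z": 0.006, "spin": 0}
    - {"gripper": 0, "x": 0, "y": 0.006, "z": -0.01, "spin": 0}
    - {"gripper": 0, "x": 0, "y": 0.006, "z": -0.03, "spin": 0}

```text
t: 6.77
tcp_pos: [430.9, -162.8, 36.9]
tcp_rot: [[0.994, 0.113, -0.003], [0.113, -0.994, 0.001], [-0.002, -0.002, -1.0]]
wrist_force: [-0.3, 0.7, -0.2]
opening: 20.2
```

apply_moves:
  rows:
    - {"gripper": 0, "x": 0, "y": 0, "z": -0.03, "spin": 0}
    - {"gripper": 0, "x": 0, "y": 0, "z": -0.06, "spin": 0}
    - {"gripper": 0, "x": 0, "y": 0, "z": -0.09, "spin": 0}
    - {"gripper": 0, "x": 0, "y": 0, "z": -0.11, "spin": 0}
    - {"gripper": 0, "x": 0, "y": 0, "z": -0.12, "spin": 0}

```text
t: 7.18
tcp_pos: [433.4, -164.3, 160.9]
tcp_rot: [[0.994, 0.113, 0.005], [0.113, -0.994, -0.004], [0.004, 0.004, -1.0]]
wrist_force: [0.5, -0.1, -0.0]
opening: 20.3
```

```bash
python3 -c "
from h import *
snap('wrist','w10a')
snap('wrist','w10b')
snap('wrist','w10');go(553,-45,120,6.65)
snap('scene','s10')
"
```

```text
t 7.33 tcp [ 432.  -163.2  157.3] ang 6.5 F [ 0.2  0.6 -0.1] open 20.5
shift m [ 0.1336 -0.1038  0.0373] spin -0.15
```

View pics/w10.png

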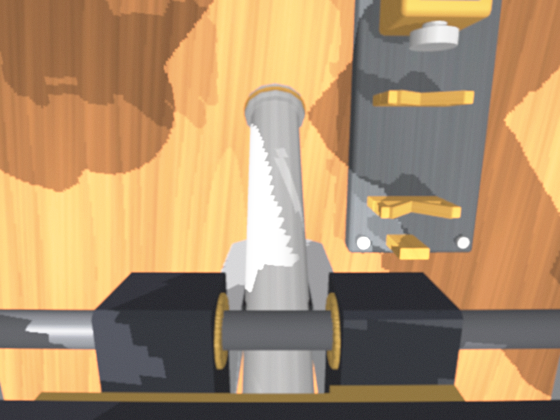

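View pics/s10.png

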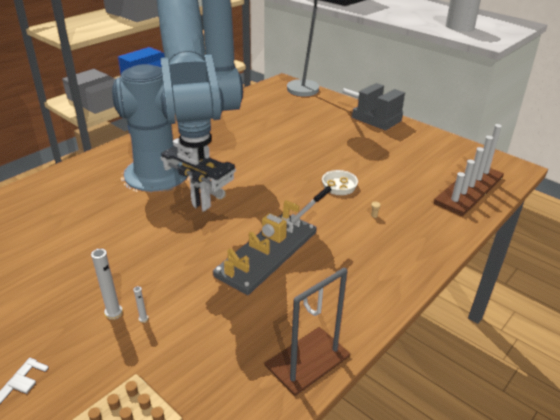

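Wrist view: the whistle is nearly level with its collar at (275,100). The saddles are at (423,98) and (415,208), the end stop at (408,246) and the ram at (435,37). I'll measure the whistle tilt and press pose.

```bash
python3 - <<'E'
from h import *
a,d,m=load('w10')
o=manip.get_obs();R=np.array(o['tcp_rot']);t=np.array(o['tcp_pos'])
for v in range(90,270,12):
    row=[dep(m,d,u,v) for u in range(262,292,3) if d[v,u]>0]
    q=min(row,key=lambda p:-p[2]); print(v,np.round(R.T@(q-t),1))
cv2.imwrite('pics/c10.png',cv2.resize(a[0:275,330:520,::-1],None,fx=2.18*1.9,fy=2.18,interpolation=2)[:600,:800])
x=cv2.resize(a[0:270,340:500,::-1],None,fx=5,fy=5,interpolation=2)
cv2.imwrite('pics/c10a.png',x[:600]);cv2.imwrite('pics/c10b.png',x[750:1350])
E
```

```text
90 [  2.6 -79.1 -17.6]
102 [ -1.3 -74.1 -18.1]
114 [ -1.3 -68.9 -23.1]
126 [ -1.2 -64.  -27.3]
138 [  0.  -59.2 -31.6]
150 [  0.  -54.8 -36.6]
162 [  2.4 -50.4 -40.3]
174 [  0.  -46.4 -45.1]
186 [  3.4 -42.3 -48.3]
198 [ -1.1 -38.5 -52.1]
210 [  0.  -34.9 -55.6]
222 [  0.  -31.3 -58.9]
234 [  3.1 -28.  -62.6]
246 [  1.1 -24.8 -65.7]
258 [ -0.9 -21.7 -68.7]
```

View pics/c10a.png

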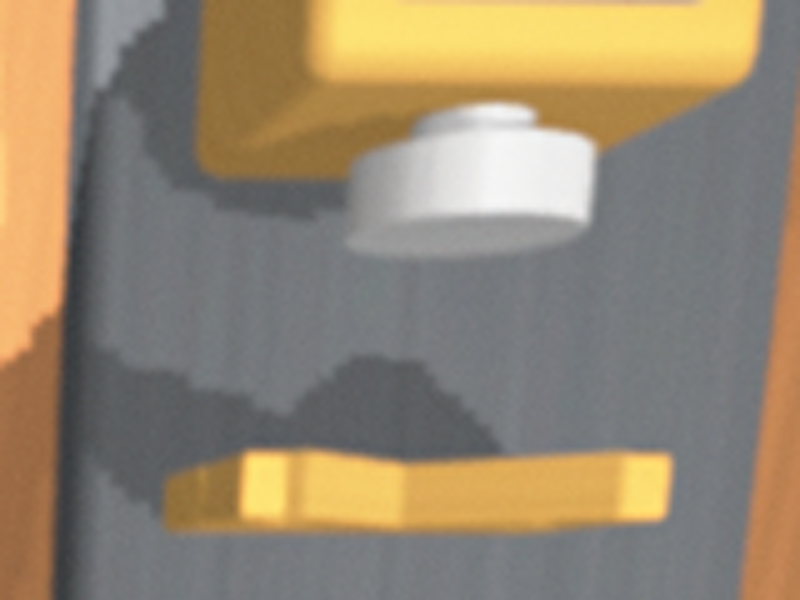

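View pics/c10b.png

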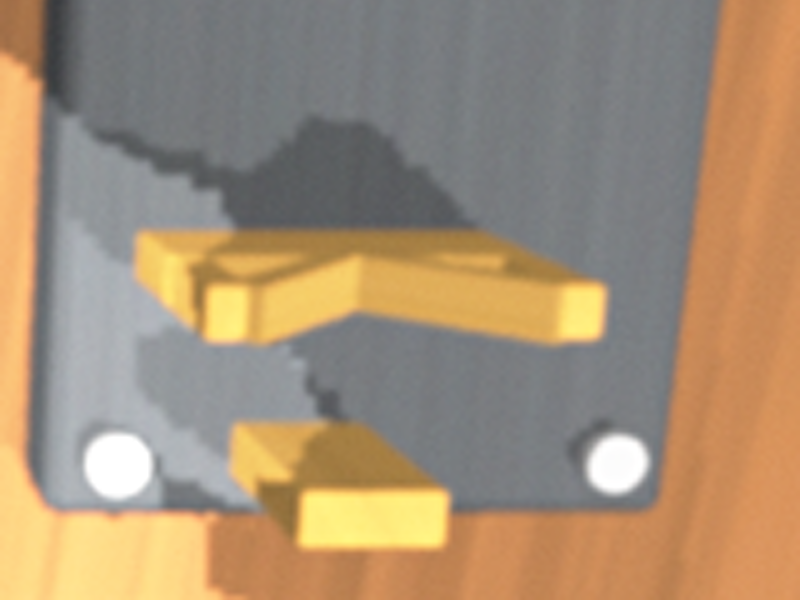

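```bash
python3 - <<'E'
from h import *
a,d,m=load('w10')
print(d[100:280:15,276], d[20,100],d[300,20])
for u,v in[(50,250),(200,100),(420,130),(276,100),(276,200)]: print(u,v,np.round(dep(m,d,u,v),1))
print(m['extrinsics'])
T=lambda x,y:(340+(x-2)/5,(y-2)/5); B=lambda x,y:(340+(x-2)/5,150+(y-2)/5)
P=lambda s,v:print(s,np.round(v,1))
P('far saddle L,R near-edge',np.r_[onz(m,*T(243,524),68),onz(m,*T(668,520),68)])
P('far saddle far-edge',np.r_[onz(m,*T(243,452),68),onz(m,*T(672,455),68)])
P('near saddle near edge',np.r_[onz(m,*B(208,341),68),onz(m,*B(604,340),68)])
P('near saddle far edge',np.r_[onz(m,*B(206,283),68),onz(m,*B(606,283),68)])
P('stop far edge at z?68',np.r_[onz(m,*B(302,488),68),onz(m,*B(448,488),68)])
E
```

```text
[158.9777   153.8264   150.1038   145.72342  141.05463  137.82042
 134.60039  131.47223  129.58316  125.97096  122.8768   119.314354] 307.4024 367.0415
50 250 [ 217.6 -242.5    0.8]
200 100 [ 3.553e+02 -8.500e+01  2.000e-01]
420 130 [546.4 -89.2  24.5]
276 100 [423.7 -88.1 172.9]
276 200 [ 427.8 -124.9  209.7]
[[ 9.93608497e-01 -1.09087379e-01 -2.90189176e-02  4.24739400e+02]
 [ 1.12839202e-01  9.66865643e-01  2.28993760e-01 -9.83868875e+01]
 [ 3.07706525e-03 -2.30804617e-01  9.72995252e-01  3.38750443e+02]
 [ 0.00000000e+00  0.00000000e+00  0.00000000e+00  1.00000000e+00]]
far saddle L,R near-edge [503.3 -75.4  68.  564.3 -67.6  68. ]
far saddle far-edge [501.5 -65.7  68.  562.8 -58.8  68. ]
near saddle near edge [ 513.1 -158.7   68.   574.1 -151.7   68. ]
near saddle far edge [ 511.2 -149.8   68.   572.4 -142.9   68. ]
stop far edge at z?68 [ 532.1 -180.6   68.   555.  -178.    68. ]
```

Depth shows that the whistle slid up in the fingers and sits at 45°, about 55 mm above the grasp point. I'll stand it back upright by pushing the collar against the end stop's outer face, regrip at centre, and then lever it over the saddle edges instead of the counter.

```bash
cat >> h.py <<'E'
C=np.array([537.9,-108.8,0]);EX=np.array([.9934,.1149,0]);EY=np.array([-.1149,.9934,0])
def L(p): q=np.array(p)-C; return np.array([q@EX,q@EY,q[2]])
def W(x,y,z): return C+EX*x+EY*y+np.array([0,0,z])
def gl(x,y,z):
    o=manip.get_obs();print('local',L(o['tcp_pos']).round(1)); go(*W(x,y,z),6.6)
E
python3 - <<'E'
from h import *
a,d,m=load('w10')
B=lambda x,y:(340+(x-2)/5,150+(y-2)/5)
for z in(58,61,64):
  print(z,[L(onz(m,*B(*p),z)).round(1) for p in((302,488),(448,488),(302,548),(448,548))])
print('bolt/plate',[L(onz(m,*B(*p),24)).round(1) for p in((50,505),(655,505),(118,465),(616,463))])
for u,v in((408+2,250),(408,252)): print(L(dep(m,d,u,v)).round(1))
gl(0,-175,60)
E
```

```text
58 [array([-10.4, -74.1,  58. ]), array([ 13.5, -74.2,  58. ]), array([ -9.6, -84.5,  58. ]), array([ 14.5, -84.6,  58. ])]
61 [array([-11.5, -73.1,  61. ]), array([ 12.2, -73.2,  61. ]), array([-10.7, -83.3,  61. ]), array([ 13.2, -83.4,  61. ])]
64 [array([-12.6, -72. ,  64. ]), array([ 10.8, -72.1,  64. ]), array([-11.8, -82.2,  64. ]), array([ 11.8, -82.3,  64. ])]
bolt/plate [array([-44.2, -89. ,  24. ]), array([ 67.3, -89.5,  24. ]), array([-32.1, -81.4,  24. ]), array([ 59.1, -81.4,  24. ])]
[ -3.8 -75.   62.5]
[ -5.3 -76.6  62.7]
local [-112.1  -41.3  156.2]
t 7.38 tcp [ 431.3 -162.7  156.2] ang 6.5 F [-1.6 -0.1 -1.6] open 20.5
shift m [0.1125 0.1336 0.0959] spin -0.1
```

apply_moves:
  rows:
    - {"gripper": 0, "x": 0.02, "y": 0.025, "z": 0, "spin": 0}
    - {"gripper": 0, "x": 0.05, "y": 0.055, "z": 0, "spin": 0}
    - {"gripper": 0, "x": 0.08, "y": 0.085, "z": 0.01, "spin": 0}
    - {"gripper": 0, "x": 0.1, "y": 0.115, "z": 0.03, "spin": 0}
    - {"gripper": 0, "x": 0.112, "y": 0.134, "z": 0.05, "spin": 0}

```text
t: 7.8
tcp_pos: [560.0, -285.5, 105.0]
tcp_rot: [[0.994, 0.113, -0.0], [0.113, -0.994, -0.0], [-0.0, 0.0, -1.0]]
wrist_force: [0.2, -0.4, -0.5]
opening: 20.5
```

apply_moves:
  rows:
    - {"gripper": 0, "x": 0, "y": 0, "z": 0.025, "spin": 0}
    - {"gripper": 0, "x": 0, "y": 0, "z": 0.05, "spin": 0}
    - {"gripper": 0, "x": 0, "y": 0, "z": 0.065, "spin": 0}
    - {"gripper": 0, "x": 0, "y": 0, "z": 0.075, "spin": 0}
    - {"gripper": 0, "x": 0, "y": 0, "z": 0.075, "spin": 0}

```text
t: 8.22
tcp_pos: [555.6, -281.6, 27.7]
tcp_rot: [[0.994, 0.113, -0.007], [0.113, -0.994, 0.005], [-0.006, -0.006, -1.0]]
wrist_force: [-0.7, 0.3, -1.0]
opening: 20.4
```

```bash
python3 -c "
from h import *
snap('wrist','w11')
snap('wrist','w11');gl(0,-175,30)
snap('scene','s11')
"
```

```text
local [  -0.  -175.6   31.8]
t 8.32 tcp [ 558.  -283.3   31.8] ang 6.5 F [ 0.   0.7 -0. ] open 20.2
shift m [ 0.     -0.0006  0.0018] spin -0.1
```

View pics/w11.png

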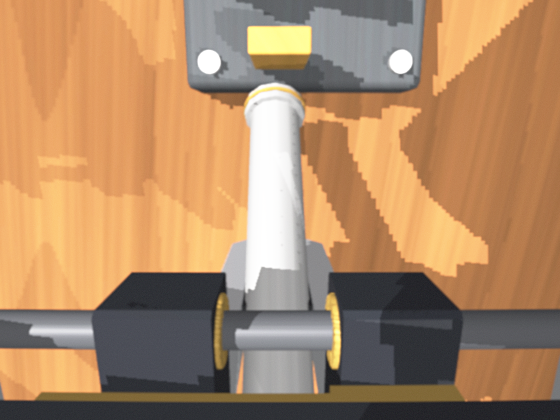

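View pics/s11.png

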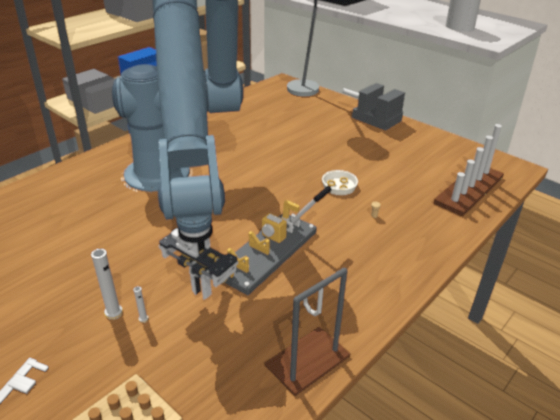

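The collar at (275,95) is lined up with the end stop at (280,45). Now I'll push while rising.

apply_moves:
  rows:
    - {"gripper": 0, "x": 0, "y": -0.012, "z": 0, "spin": 0}
    - {"gripper": 0, "x": 0, "y": -0.021, "z": -0.007, "spin": 0}
    - {"gripper": 0, "x": 0, "y": -0.03, "z": -0.014, "spin": 0}
    - {"gripper": 0, "x": 0, "y": -0.038, "z": -0.02, "spin": 0}
    - {"gripper": 0, "x": 0, "y": -0.045, "z": -0.025, "spin": 0}

```text
t: 8.78
tcp_pos: [553.6, -237.9, 58.9]
tcp_rot: [[0.993, 0.114, 0.001], [0.114, -0.993, -0.001], [0.001, 0.001, -1.0]]
wrist_force: [0.2, -1.9, -1.5]
opening: 20.4
```

```bash
python3 -c "
from h import *
snap('wrist','w12');gl(0,-98,70)
"
```

```text
local [   1.1 -129.3   59.5]
t 8.83 tcp [ 553.8 -237.1   59.5] ang 6.59 F [-0.2 -1.5 -1.2] open 20.3
shift m [-0.0011 -0.0313 -0.0105] spin -0.01
```

View pics/w12.png

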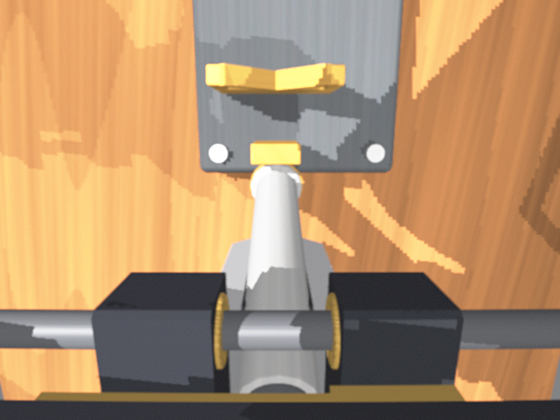

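Turning back upright with little force. Continue.

apply_moves:
  rows:
    - {"gripper": 0, "x": -0.001, "y": -0.008, "z": -0.004, "spin": 0}
    - {"gripper": 0, "x": -0.001, "y": -0.015, "z": -0.007, "spin": 0}
    - {"gripper": 0, "x": -0.001, "y": -0.022, "z": -0.01, "spin": 0}
    - {"gripper": 0, "x": -0.001, "y": -0.027, "z": -0.012, "spin": 0}
    - {"gripper": 0, "x": -0.001, "y": -0.031, "z": -0.012, "spin": 0}

```text
t: 9.25
tcp_pos: [549.3, -210.6, 70.2]
tcp_rot: [[0.993, 0.115, 0.002], [0.115, -0.993, -0.007], [0.001, 0.007, -1.0]]
wrist_force: [-0.9, -13.7, -2.4]
opening: 21.0
```

```bash
python3 -c "
from h import *
snap('wrist','w13');gl(0,-98,70)
im,d,m=load('w13');o=manip.get_obs();R=np.array(o['tcp_rot']);t=np.array(o['tcp_pos'])
for v in range(200,272,12):
    q=max([dep(m,d,u,v) for u in range(262,292,3) if d[v,u]>0],key=lambda p:p[2]); print(v,np.round(R.T@(q-t),1))
"
```

```text
local [  -0.4 -102.1   70.3]
t 9.3 tcp [ 549.3 -210.2   70.3] ang 6.6 F [ -0.1 -11.7  -4. ] open 21.3
shift m [ 0.0004 -0.004   0.0003] spin 0.0
200 [ -8.  -27.2   6.6]
212 [ -0.2 -20.7   7.2]
224 [ -0.2 -17.3  -4.6]
236 [ -1.5 -17.5 -25.1]
248 [ -0.2 -17.6 -41.7]
260 [ -0.2 -17.8 -55.5]
```

View pics/w13.png

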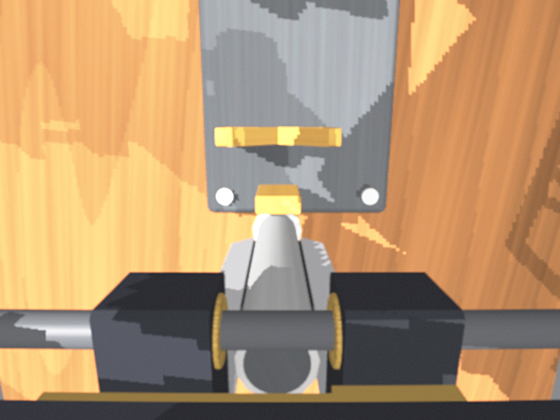

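The whistle is vertical again (surface at a constant y_t = -17.5), with its bottom about 15 mm below the TCP. Back off, then set it down.

apply_moves:
  rows:
    - {"gripper": 0, "x": 0, "y": 0.01, "z": 0, "spin": 0}
    - {"gripper": 0, "x": 0, "y": 0.03, "z": 0, "spin": 0}
    - {"gripper": 0, "x": 0, "y": 0.05, "z": 0.01, "spin": 0}
    - {"gripper": 0, "x": 0, "y": 0.06, "z": 0.03, "spin": 0}
    - {"gripper": 0, "x": 0, "y": 0.06, "z": 0.043, "spin": 0}

```text
t: 9.72
tcp_pos: [556.0, -269.8, 27.2]
tcp_rot: [[0.994, 0.111, 0.0], [0.111, -0.994, -0.001], [0.0, 0.001, -1.0]]
wrist_force: [-13.5, -4.2, 46.7]
opening: 21.1
```

apply_moves:
  rows:
    - {"gripper": 0, "x": 0, "y": 0, "z": 0.003, "spin": 0}
    - {"gripper": 0, "x": 0, "y": 0, "z": 0.006, "spin": 0}
    - {"gripper": 0, "x": 0, "y": 0, "z": 0.009, "spin": 0}
    - {"gripper": 0, "x": 0, "y": 0, "z": 0.012, "spin": 0}
    - {"gripper": 0, "x": 0, "y": 0, "z": 0.013, "spin": 0}

```text
t: 10.13
tcp_pos: [556.7, -272.1, 22.0]
tcp_rot: [[0.993, 0.116, -0.002], [0.116, -0.993, -0.007], [-0.003, 0.007, -1.0]]
wrist_force: [-21.4, -2.0, 49.8]
opening: 21.1
```

```bash
python3 -c "
from h import *
for i in range(2):snap('wrist','w14');gl(0,-160,16)
im,d,m=load('w14');o=manip.get_obs();R=np.array(o['tcp_rot']);t=np.array(o['tcp_pos'])
for v in range(200,272,12):
    q=max([dep(m,d,u,v) for u in range(262,292,3) if d[v,u]>0],key=lambda p:p[2]); print(v,np.round(R.T@(q-t),1))
"
```

```text
local [-1.000e-01 -1.644e+02  2.200e+01]
t 10.18 tcp [ 556.6 -272.1   22. ] ang 6.65 F [-19.9  -2.7  43.8] open 20.9
shift m [ 0.0002 -0.0044  0.006 ] spin 0.05
local [-1.000e-01 -1.644e+02  2.210e+01]
t 10.23 tcp [ 556.7 -272.1   22.1] ang 6.65 F [-19.3  -2.7  43.5] open 20.9
shift m [ 0.0001 -0.0044  0.0061] spin 0.05
200 [  3.2 -24.9  19.8]
212 [ -8.3 -20.   11.8]
224 [ -0.2 -19.4 -10.8]
236 [ -0.2 -18.9 -28.6]
248 [ -0.2 -18.7 -44. ]
260 [ -1.3 -18.7 -56.9]
```

View pics/w14.png

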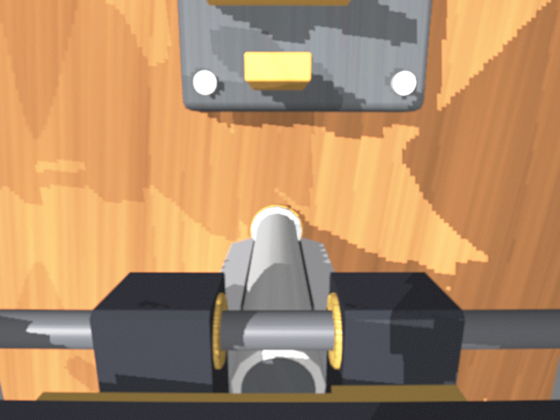

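Downward force was higher than intended (about 45 N). I'll relieve it, then open.

apply_moves:
  rows:
    - {"gripper": 0, "x": 0, "y": 0, "z": -0.003, "spin": 0}
    - {"gripper": 0, "x": 0, "y": 0, "z": -0.006, "spin": 0}
    - {"gripper": 0, "x": 0, "y": 0, "z": -0.007, "spin": 0}
    - {"gripper": 0, "x": 0, "y": 0, "z": -0.007, "spin": 0}
    - {"gripper": 0, "x": 0, "y": 0, "z": -0.007, "spin": 0}

```text
t: 10.65
tcp_pos: [556.8, -268.5, 22.2]
tcp_rot: [[0.994, 0.114, 0.002], [0.114, -0.994, -0.002], [0.002, 0.002, -1.0]]
wrist_force: [-0.7, -2.0, 11.2]
opening: 21.3
```

```bash
python3 -c "
from h import *
snap('wrist','w15');gl(0,-160,16);snap('scene','s15')
b=load('s15')[0]
cv2.imwrite('pics/c15.png',cv2.resize(b[180:330,140:300,::-1],None,fx=4,fy=4,interpolation=2))
"
```

```text
local [   0.4 -160.8   22.2]
t 10.7 tcp [ 556.8 -268.5   22.2] ang 6.52 F [-1.9 -1.7 10. ] open 20.8
shift m [-0.0004 -0.0008  0.0062] spin -0.08
```

View pics/c15.png

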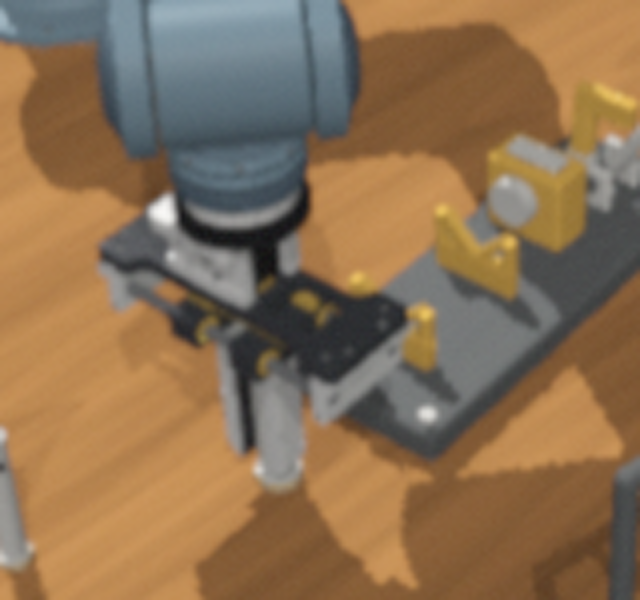

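apply_moves:
  rows:
    - {"gripper": 0, "x": 0, "y": 0, "z": -0.002, "spin": 0}
    - {"gripper": 0.3, "x": 0, "y": 0, "z": -0.002, "spin": 0}
    - {"gripper": 0.35, "x": 0, "y": 0, "z": -0.002, "spin": 0}
    - {"gripper": 0.4, "x": 0, "y": 0, "z": -0.002, "spin": 0}
    - {"gripper": 0.45, "x": 0, "y": 0, "z": -0.003, "spin": 0}

```text
t: 11.17
tcp_pos: [554.8, -266.9, 22.3]
tcp_rot: [[0.994, 0.113, -0.002], [0.113, -0.994, 0.002], [-0.002, -0.002, -1.0]]
wrist_force: [-0.1, -0.2, -0.4]
opening: 40.7
```

apply_moves:
  rows:
    - {"gripper": 0.5, "x": 0, "y": 0, "z": -0.003, "spin": 0}
    - {"gripper": 0.5, "x": 0, "y": 0, "z": -0.01, "spin": 0}
    - {"gripper": 0.5, "x": 0, "y": 0, "z": -0.018, "spin": 0}
    - {"gripper": 0.5, "x": 0, "y": 0, "z": -0.025, "spin": 0}
    - {"gripper": 0.5, "x": 0, "y": 0, "z": -0.027, "spin": 0}

```text
t: 11.58
tcp_pos: [556.7, -268.5, 52.7]
tcp_rot: [[0.994, 0.113, 0.003], [0.113, -0.994, -0.002], [0.002, 0.002, -1.0]]
wrist_force: [0.8, 0.2, 0.4]
opening: 47.1
```

```bash
python3 -c "
from h import *
for i in range(2):snap('wrist','w16');gl(0,-160,46)
im,d,m=load('w16');o=manip.get_obs();R=np.array(o['tcp_rot']);t=np.array(o['tcp_pos'])
for v in range(200,272,12):
    q=max([dep(m,d,u,v) for u in range(262,292,3) if d[v,u]>0],key=lambda p:p[2]); print(v,np.round(R.T@(q-t),1))
"
```

```text
local [   0.3 -160.8   52.5]
t 11.63 tcp [ 556.7 -268.5   52.5] ang 6.5 F [0.5 0.1 1.2] open 46.9
shift m [-0.0003 -0.0008  0.0065] spin -0.1
local [-1.000e-01 -1.605e+02  5.170e+01]
t 11.68 tcp [ 556.3 -268.3   51.7] ang 6.5 F [-0.1 -0.2  0.5] open 47.2
shift m [ 0.0001 -0.0005  0.0057] spin -0.1
200 [ -1.6 -21.   36.5]
212 [ -1.4 -21.    5.3]
224 [ -1.2 -21.2 -19.1]
236 [ -1.1 -21.2 -37.7]
248 [ -1.  -21.2 -52.8]
260 [ -1.9 -20.9 -64.2]
```

View pics/w16.png

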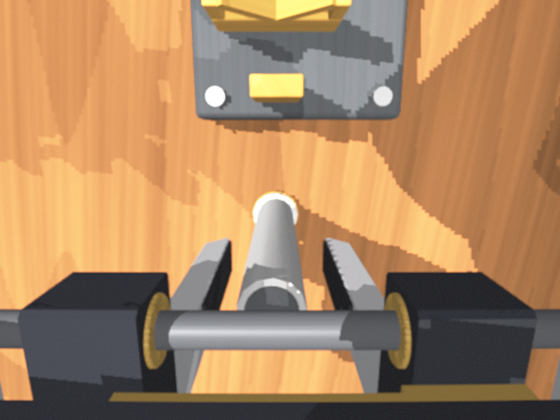

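The whistle stands free and upright, with its axis 10 mm to press +y of the TCP. Recentre and grip at mid-height.

apply_moves:
  rows:
    - {"gripper": 0.5, "x": -0.001, "y": -0.005, "z": 0.003, "spin": 0}
    - {"gripper": 0.5, "x": -0.001, "y": -0.01, "z": 0.006, "spin": 0}
    - {"gripper": 0.4, "x": -0.001, "y": -0.01, "z": 0.006, "spin": 0}
    - {"gripper": 0.2, "x": -0.001, "y": -0.01, "z": 0.006, "spin": 0}
    - {"gripper": 0, "x": -0.001, "y": -0.01, "z": 0.006, "spin": 0}

```text
t: 12.1
tcp_pos: [553.3, -257.7, 44.1]
tcp_rot: [[0.994, 0.113, -0.001], [0.113, -0.994, 0.0], [-0.001, -0.0, -1.0]]
wrist_force: [0.1, -0.2, 1.1]
opening: 30.4
```

apply_moves:
  rows:
    - {"gripper": 0, "x": 0, "y": 0, "z": 0, "spin": 0}
    - {"gripper": 0, "x": 0, "y": 0, "z": 0, "spin": 0}
    - {"gripper": 0, "x": 0, "y": 0, "z": 0, "spin": 0}
    - {"gripper": 0, "x": 0, "y": 0, "z": -0.02, "spin": 0}
    - {"gripper": 0, "x": 0, "y": 0, "z": -0.05, "spin": 0}

```text
t: 12.52
tcp_pos: [551.0, -256.4, 91.3]
tcp_rot: [[0.994, 0.113, -0.007], [0.113, -0.994, 0.005], [-0.006, -0.005, -1.0]]
wrist_force: [-0.4, -0.9, 0.5]
opening: 21.1
```

```bash
python3 -c "
from h import *
snap('wrist','w17');gl(0,-16,124)
im,d,m=load('w17');o=manip.get_obs();R=np.array(o['tcp_rot']);t=np.array(o['tcp_pos'])
for v in range(200,272,12):
    q=max([dep(m,d,u,v) for u in range(262,292,3) if d[v,u]>0],key=lambda p:p[2]); print(v,np.round(R.T@(q-t),1))
"
```

```text
local [   0.4 -151.7  100.3]
t 12.57 tcp [ 555.7 -259.5  100.3] ang 6.51 F [ 4.6 -1.7  3.7] open 21.4
shift m [-0.0005 -0.1356 -0.0243] spin -0.09
200 [-16.8 -15.2  98.4]
212 [ -1.3 -17.7  47. ]
224 [ -3.1 -14.3  30.9]
236 [ -4.6 -14.2   7.3]
248 [ -4.4 -14.2 -12. ]
260 [ -4.2 -13.9 -26.9]
```

apply_moves:
  rows:
    - {"gripper": 0, "x": 0, "y": 0, "z": -0.025, "spin": 0}
    - {"gripper": 0, "x": 0, "y": -0.02, "z": -0.035, "spin": 0}
    - {"gripper": 0, "x": 0, "y": -0.055, "z": -0.035, "spin": 0}
    - {"gripper": 0, "x": 0, "y": -0.09, "z": -0.035, "spin": 0}
    - {"gripper": 0, "x": 0, "y": -0.115, "z": -0.035, "spin": 0}

```text
t: 12.98
tcp_pos: [540.1, -141.8, 129.5]
tcp_rot: [[0.994, 0.113, 0.0], [0.113, -0.994, 0.0], [0.0, -0.0, -1.0]]
wrist_force: [0.6, 0.3, -0.6]
opening: 21.3
```

apply_moves:
  rows:
    - {"gripper": 0, "x": 0, "y": -0.015, "z": 0, "spin": 0}
    - {"gripper": 0, "x": 0, "y": -0.02, "z": 0, "spin": 0}
    - {"gripper": 0, "x": 0, "y": -0.02, "z": 0, "spin": 0}
    - {"gripper": 0, "x": 0, "y": -0.02, "z": 0, "spin": 0}
    - {"gripper": 0, "x": 0, "y": -0.02, "z": 0, "spin": 0}

```text
t: 13.4
tcp_pos: [538.6, -125.1, 129.6]
tcp_rot: [[0.994, 0.112, 0.0], [0.112, -0.994, -0.001], [0.0, 0.001, -1.0]]
wrist_force: [-0.2, -1.0, -1.5]
opening: 20.8
```

```bash
python3 -c "
from h import *
snap('wrist','w18');gl(0,-16,75)
"
```

```text
local [ -1.3 -16.3 129.5]
t 13.45 tcp [ 538.5 -125.1  129.5] ang 6.42 F [ 1.2  0.4 -0.4] open 21.4
shift m [ 0.0013 -0.0003  0.0545] spin -0.18
```

View pics/w18.png

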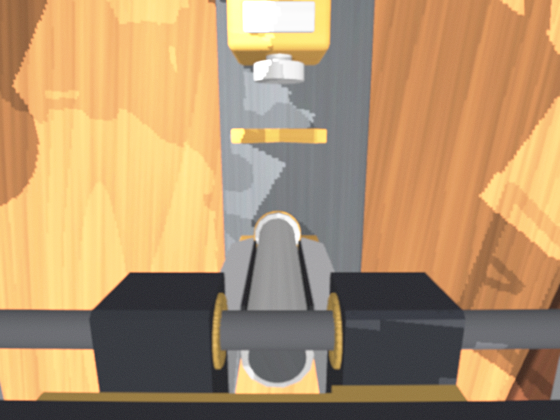

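The whistle hangs above the gap between the saddles, with the far saddle at (278,135) and the ram at (278,70). Lowering.

apply_moves:
  rows:
    - {"gripper": 0, "x": 0.001, "y": 0, "z": 0.015, "spin": 0}
    - {"gripper": 0, "x": 0.001, "y": 0, "z": 0.035, "spin": 0}
    - {"gripper": 0, "x": 0.001, "y": 0, "z": 0.047, "spin": 0}
    - {"gripper": 0, "x": 0.001, "y": 0, "z": 0.053, "spin": 0}
    - {"gripper": 0, "x": 0.001, "y": 0, "z": 0.053, "spin": 0}

```text
t: 13.87
tcp_pos: [538.1, -123.8, 74.7]
tcp_rot: [[0.994, 0.112, -0.003], [0.112, -0.994, 0.001], [-0.003, -0.002, -1.0]]
wrist_force: [-0.1, -0.3, -0.7]
opening: 20.8
```

apply_moves:
  rows:
    - {"gripper": 0, "x": 0, "y": 0.006, "z": 0, "spin": 0}
    - {"gripper": 0, "x": 0, "y": 0.012, "z": 0, "spin": 0}
    - {"gripper": 0, "x": 0, "y": 0.018, "z": 0, "spin": 0}
    - {"gripper": 0, "x": 0, "y": 0.024, "z": 0, "spin": 0}
    - {"gripper": 0, "x": 0, "y": 0.03, "z": 0, "spin": 0}

```text
t: 14.28
tcp_pos: [542.8, -152.0, 77.3]
tcp_rot: [[0.994, 0.113, -0.0], [0.113, -0.994, 0.005], [0.0, -0.005, -1.0]]
wrist_force: [-0.8, 5.7, 0.1]
opening: 20.9
```

```bash
cat >> h.py <<'E'
def tilt(tag):
    im,d,m=load(tag);o=manip.get_obs();R=np.array(o['tcp_rot']);t=np.array(o['tcp_pos']);P=[]
    for v in range(100,276,8):
        c=[dep(m,d,u,v) for u in range(262,292,3) if d[v,u]>0]
        q=max(c,key=lambda p:p[2]);q=R.T@(q-t)
        P.append(q)
    P=np.array(P);
    print(P.round(0)[:, [1,2]].tolist())
E
python3 -c "
from h import *
snap('wrist','w19');gl(0,-16,75);tilt('w19')
"
```

```text
local [ -0.1 -45.   77.3]
t 14.33 tcp [ 543.  -153.5   77.3] ang 6.44 F [-1.   4.9  0.7] open 21.4
shift m [ 0.     -0.029   0.0024] spin -0.16
[[-82.0, 52.0], [-77.0, 51.0], [-73.0, 52.0], [-68.0, 53.0], [-63.0, 52.0], [-58.0, 52.0], [-53.0, 53.0], [-48.0, 52.0], [-43.0, 52.0], [-38.0, 52.0], [-35.0, 37.0], [-31.0, 31.0], [-29.0, 20.0], [-27.0, 7.0], [-25.0, -4.0], [-23.0, -13.0], [-22.0, -22.0], [-21.0, -31.0], [-19.0, -37.0], [-18.0, -44.0], [-18.0, -51.0], [-16.0, -56.0]]
```

View pics/w19.png

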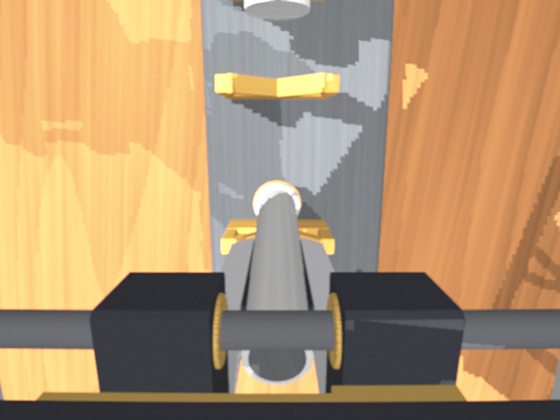

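It is tilting about 10°, but it pivots high up in the long finger faces, which is how it slipped before. I'll straighten it against the other saddle, stand it on the base plate between the saddles, and regrip near the open end with the fingertips only, so that it pivots near the tips.

apply_moves:
  rows:
    - {"gripper": 0, "x": 0, "y": -0.02, "z": 0, "spin": 0}
    - {"gripper": 0, "x": 0, "y": -0.045, "z": 0, "spin": 0}
    - {"gripper": 0, "x": 0, "y": -0.058, "z": 0, "spin": 0}
    - {"gripper": 0, "x": 0, "y": -0.064, "z": 0, "spin": 0}
    - {"gripper": 0, "x": 0, "y": -0.067, "z": 0, "spin": 0}

```text
t: 14.75
tcp_pos: [536.8, -90.6, 79.2]
tcp_rot: [[0.993, 0.117, 0.004], [0.117, -0.993, -0.01], [0.003, 0.011, -1.0]]
wrist_force: [-1.8, -12.4, 3.2]
opening: 21.1
```

```bash
python3 -c "
from h import *
snap('wrist','w20');gl(0,0,71);tilt('w20')
"
```

```text
local [ 1.  18.4 79.2]
t 14.8 tcp [536.8 -90.4  79.2] ang 6.69 F [-2.3 -9.2  2.8] open 20.9
shift m [-0.0011  0.0183  0.0084] spin 0.09
[[-77.0, -5.0], [-74.0, 8.0], [-70.0, 7.0], [-66.0, -1.0], [-62.0, -1.0], [-56.0, 54.0], [-51.0, 53.0], [-46.0, 53.0], [-41.0, 53.0], [-36.0, 53.0], [-31.0, 53.0], [-29.0, 33.0], [-26.0, 25.0], [-22.0, 24.0], [-17.0, 25.0], [-16.0, 9.0], [-15.0, -4.0], [-15.0, -15.0], [-15.0, -27.0], [-14.0, -35.0], [-13.0, -43.0], [-13.0, -51.0]]
```

View pics/w20.png

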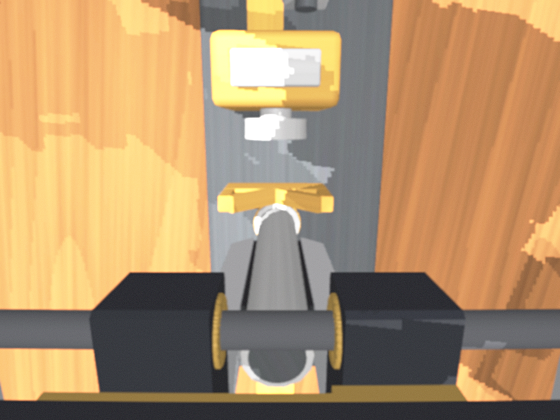

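Nearly vertical (about 3°). Move to mid-gap and lower onto the plate.

apply_moves:
  rows:
    - {"gripper": 0, "x": -0.001, "y": 0.008, "z": 0, "spin": 0}
    - {"gripper": 0, "x": -0.001, "y": 0.016, "z": 0, "spin": 0}
    - {"gripper": 0, "x": -0.001, "y": 0.02, "z": 0.003, "spin": 0}
    - {"gripper": 0, "x": -0.001, "y": 0.02, "z": 0.006, "spin": 0}
    - {"gripper": 0, "x": -0.001, "y": 0.02, "z": 0.009, "spin": 0}

```text
t: 15.22
tcp_pos: [536.5, -107.4, 67.8]
tcp_rot: [[0.994, 0.113, -0.0], [0.113, -0.994, 0.0], [-0.0, -0.0, -1.0]]
wrist_force: [-7.3, 1.7, 27.2]
opening: 21.1
```

apply_moves:
  rows:
    - {"gripper": 0, "x": 0, "y": 0, "z": 0.002, "spin": 0}
    - {"gripper": 0, "x": 0, "y": 0, "z": 0.004, "spin": 0}
    - {"gripper": 0, "x": 0, "y": 0, "z": 0.004, "spin": 0}
    - {"gripper": 0, "x": 0, "y": 0, "z": 0.004, "spin": 0}
    - {"gripper": 0, "x": 0, "y": 0, "z": 0.004, "spin": 0}

```text
t: 15.63
tcp_pos: [536.7, -107.5, 67.7]
tcp_rot: [[0.993, 0.114, -0.002], [0.114, -0.993, -0.001], [-0.002, 0.001, -1.0]]
wrist_force: [-12.9, 1.9, 29.4]
opening: 21.3
```

```bash
python3 -c "
from h import *
snap('wrist','w21');gl(0,0,71);tilt('w21')
"
```

```text
local [-1.   1.5 67.7]
t 15.68 tcp [ 536.7 -107.5   67.7] ang 6.57 F [-12.3   2.5  29.1] open 20.8
shift m [ 0.001   0.0015 -0.0033] spin -0.03
[[-76.0, -11.0], [-75.0, 42.0], [-71.0, 42.0], [-66.0, 42.0], [-62.0, 42.0], [-57.0, 42.0], [-52.0, 42.0], [-47.0, 42.0], [-46.0, 12.0], [-42.0, 12.0], [-37.0, 11.0], [-28.0, 42.0], [-23.0, 42.0], [-20.0, 33.0], [-17.0, 23.0], [-16.0, 8.0], [-16.0, -5.0], [-15.0, -17.0], [-14.0, -26.0], [-14.0, -35.0], [-13.0, -43.0], [-13.0, -50.0]]
```

View pics/w21.png

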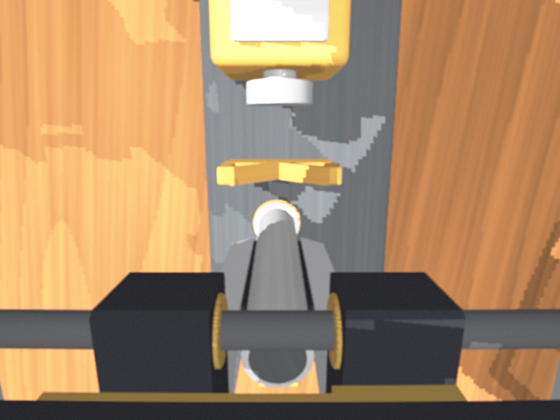

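It is on the plate. Relieve, open, and check that it stands.

apply_moves:
  rows:
    - {"gripper": 0, "x": 0, "y": 0, "z": -0.004, "spin": 0}
    - {"gripper": 0, "x": 0, "y": 0, "z": -0.006, "spin": 0}
    - {"gripper": 0.2, "x": 0, "y": 0, "z": -0.006, "spin": 0}
    - {"gripper": 0.3, "x": 0, "y": 0, "z": -0.006, "spin": 0}
    - {"gripper": 0.35, "x": 0, "y": 0, "z": -0.006, "spin": 0}

```text
t: 16.1
tcp_pos: [535.9, -106.7, 68.8]
tcp_rot: [[0.994, 0.113, -0.001], [0.113, -0.994, 0.001], [-0.001, -0.001, -1.0]]
wrist_force: [0.1, -1.1, 0.2]
opening: 30.5
```

apply_moves:
  rows:
    - {"gripper": 0.4, "x": 0, "y": 0, "z": 0, "spin": 0}
    - {"gripper": 0.45, "x": 0, "y": 0, "z": -0.002, "spin": 0}
    - {"gripper": 0.45, "x": 0, "y": 0, "z": -0.01, "spin": 0}
    - {"gripper": 0.45, "x": 0, "y": 0, "z": -0.02, "spin": 0}
    - {"gripper": 0.45, "x": 0, "y": 0, "z": -0.026, "spin": 0}

```text
t: 16.52
tcp_pos: [537.1, -107.2, 97.3]
tcp_rot: [[0.994, 0.113, 0.002], [0.113, -0.994, -0.001], [0.002, 0.001, -1.0]]
wrist_force: [0.2, -0.1, 0.3]
opening: 42.1
```

```bash
python3 -c "
from h import *
snap('wrist','w22a');snap('wrist','w22');gl(0,0,97);tilt('w22')
"
```

```text
local [-0.1  1.3 97.7]
t 16.62 tcp [ 537.7 -107.5   97.7] ang 6.5 F [ 0.1  0.  -0.4] open 42.1
shift m [0.0001 0.0013 0.0007] spin -0.1
[[-78.0, 19.0], [-77.0, 72.0], [-72.0, 73.0], [-66.0, 72.0], [-61.0, 72.0], [-56.0, 72.0], [-50.0, 73.0], [-46.0, 57.0], [-43.0, 41.0], [-38.0, 43.0], [-28.0, 73.0], [-23.0, 73.0], [-19.0, 62.0], [-18.0, 41.0], [-17.0, 22.0], [-17.0, 6.0], [-16.0, -7.0], [-16.0, -19.0], [-15.0, -29.0], [-15.0, -39.0], [-15.0, -47.0], [-15.0, -56.0]]
```

View pics/w22.png

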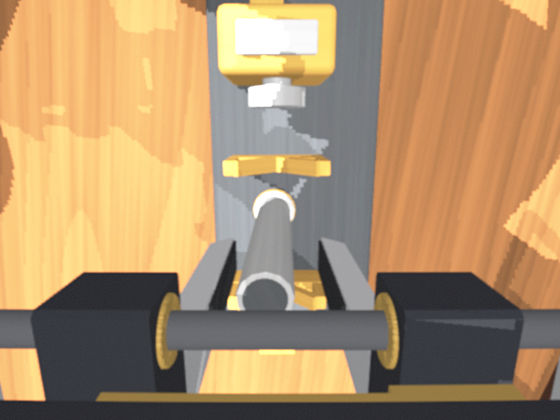

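The whistle stands on the plate between the saddles. I'll centre on it and grip the upper part.

apply_moves:
  rows:
    - {"gripper": 0.4, "x": -0.002, "y": -0.004, "z": 0, "spin": 0}
    - {"gripper": 0.3, "x": -0.002, "y": -0.005, "z": 0, "spin": 0}
    - {"gripper": 0.2, "x": -0.002, "y": -0.005, "z": 0, "spin": 0}
    - {"gripper": 0.1, "x": -0.002, "y": -0.005, "z": 0, "spin": 0}
    - {"gripper": 0, "x": -0.002, "y": -0.005, "z": 0, "spin": 0}

```text
t: 17.03
tcp_pos: [533.4, -102.0, 95.0]
tcp_rot: [[0.994, 0.113, -0.001], [0.113, -0.994, 0.0], [-0.001, -0.001, -1.0]]
wrist_force: [0.7, 0.1, -1.1]
opening: 21.3
```

apply_moves:
  rows:
    - {"gripper": 0, "x": 0, "y": 0, "z": 0, "spin": 0}
    - {"gripper": 0, "x": 0, "y": 0, "z": 0, "spin": 0}
    - {"gripper": 0, "x": 0, "y": 0, "z": -0.001, "spin": 0}
    - {"gripper": 0, "x": 0, "y": 0, "z": -0.003, "spin": 0}
    - {"gripper": 0, "x": 0.002, "y": 0, "z": -0.003, "spin": 0}

```text
t: 17.45
tcp_pos: [535.8, -102.1, 98.8]
tcp_rot: [[0.994, 0.113, 0.0], [0.113, -0.994, -0.0], [0.0, 0.0, -1.0]]
wrist_force: [1.2, -0.3, -0.5]
opening: 21.0
```

```bash
python3 -c "
from h import *
snap('wrist','w23');gl(0,-20,101);tilt('w23')
"
```

```text
local [-0.9  6.8 98.8]
t 17.5 tcp [ 536.2 -102.1   98.8] ang 6.49 F [-0.1 -0.1 -1.5] open 21.1
shift m [ 0.0009  0.0268 -0.0022] spin -0.11
[[-79.0, 19.0], [-74.0, 20.0], [-70.0, 20.0], [-66.0, 72.0], [-61.0, 73.0], [-56.0, 74.0], [-50.0, 73.0], [-45.0, 73.0], [-40.0, 64.0], [-38.0, 41.0], [-33.0, 42.0], [-23.0, 74.0], [-17.0, 74.0], [-14.0, 62.0], [-13.0, 41.0], [-13.0, 21.0], [-13.0, 4.0], [-13.0, -11.0], [-14.0, -24.0], [-13.0, -33.0], [-14.0, -43.0], [-14.0, -53.0]]
```

View pics/w23.png

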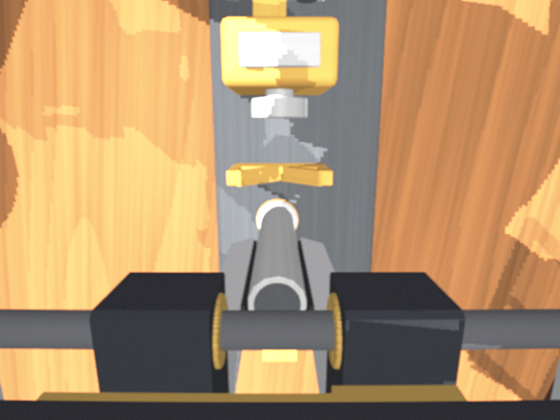

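apply_moves:
  rows:
    - {"gripper": 0, "x": 0.001, "y": 0.018, "z": -0.001, "spin": 0}
    - {"gripper": 0, "x": 0.001, "y": 0.032, "z": -0.001, "spin": 0}
    - {"gripper": 0, "x": 0.001, "y": 0.042, "z": -0.001, "spin": 0}
    - {"gripper": 0, "x": 0.001, "y": 0.052, "z": -0.001, "spin": 0}
    - {"gripper": 0, "x": 0.001, "y": 0.06, "z": 0, "spin": 0}

```text
t: 17.92
tcp_pos: [543.8, -162.0, 98.8]
tcp_rot: [[0.994, 0.112, 0.0], [0.112, -0.994, 0.001], [0.001, -0.001, -1.0]]
wrist_force: [-0.3, 1.7, 1.3]
opening: 20.8
```

```bash
python3 -c "
from h import *
snap('wrist','w24');gl(0,-80,98);tilt('w24')
"
```

```text
local [ -0.3 -54.9  98.5]
t 17.97 tcp [ 543.9 -163.4   98.5] ang 6.42 F [-0.5  0.3 -0.9] open 21.0
shift m [0.0004 0.0251 0.0005] spin -0.18
[[-84.0, 72.0], [-78.0, 73.0], [-73.0, 73.0], [-68.0, 73.0], [-63.0, 73.0], [-57.0, 73.0], [-52.0, 73.0], [-47.0, 73.0], [-43.0, 56.0], [-39.0, 46.0], [-36.0, 33.0], [-33.0, 18.0], [-31.0, 9.0], [-29.0, -2.0], [-27.0, -12.0], [-25.0, -20.0], [-24.0, -28.0], [-22.0, -35.0], [-21.0, -41.0], [-20.0, -48.0], [-18.0, -53.0], [-18.0, -59.0]]
```

View pics/w24.png

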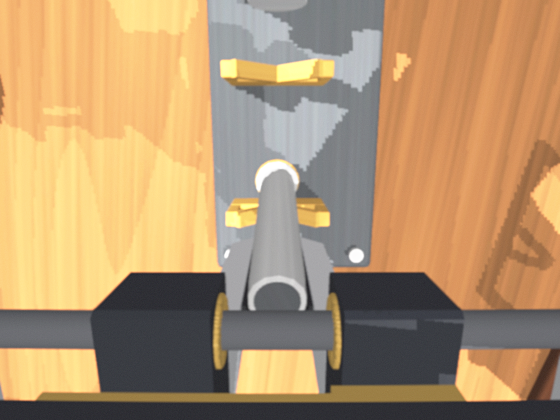

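It still slides to the upper end of the contact and pivots about the open end. Same remedy as before: straighten, stand it on the plate, then regrip only the top ~22 mm so the pivot lies at the fingertips.

apply_moves:
  rows:
    - {"gripper": 0, "x": 0, "y": -0.025, "z": 0, "spin": 0}
    - {"gripper": 0, "x": 0, "y": -0.05, "z": 0, "spin": 0}
    - {"gripper": 0, "x": 0, "y": -0.065, "z": 0, "spin": 0}
    - {"gripper": 0, "x": 0, "y": -0.073, "z": 0, "spin": 0}
    - {"gripper": 0, "x": 0, "y": -0.079, "z": 0, "spin": 0}

```text
t: 18.38
tcp_pos: [535.4, -84.9, 99.8]
tcp_rot: [[0.993, 0.116, 0.002], [0.116, -0.993, -0.007], [0.001, 0.007, -1.0]]
wrist_force: [-2.1, -8.7, 3.2]
opening: 20.8
```

```bash
python3 -c "
from h import *
snap('wrist','w25');gl(0,0,98);tilt('w25')
"
```

```text
local [ 0.3 24.7 99.8]
t 18.43 tcp [535.4 -84.3  99.8] ang 6.65 F [-0.6 -5.7  3. ] open 21.1
shift m [-0.0003  0.0247  0.002 ] spin 0.05
[[-77.0, 12.0], [-74.0, 15.0], [-70.0, 17.0], [-66.0, 28.0], [-61.0, 20.0], [-57.0, 21.0], [-53.0, 20.0], [-44.0, 74.0], [-39.0, 74.0], [-33.0, 75.0], [-27.0, 74.0], [-23.0, 67.0], [-22.0, 44.0], [-17.0, 44.0], [-12.0, 43.0], [-12.0, 21.0], [-13.0, 4.0], [-13.0, -13.0], [-14.0, -26.0], [-14.0, -37.0], [-14.0, -47.0], [-15.0, -56.0]]
```

View pics/w25.png

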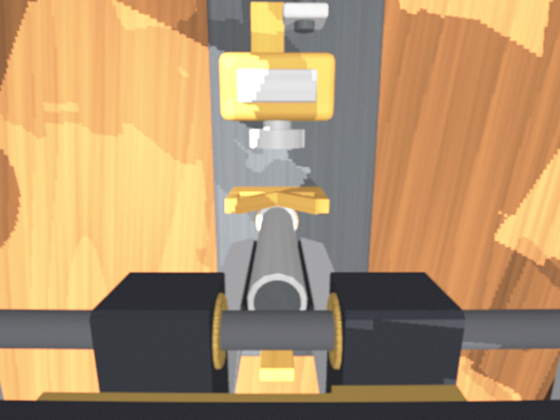

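apply_moves:
  rows:
    - {"gripper": 0, "x": 0, "y": 0.01, "z": 0, "spin": 0}
    - {"gripper": 0, "x": 0, "y": 0.022, "z": 0, "spin": 0}
    - {"gripper": 0, "x": 0, "y": 0.026, "z": 0.001, "spin": 0}
    - {"gripper": 0, "x": 0, "y": 0.026, "z": 0.002, "spin": 0}
    - {"gripper": 0, "x": 0, "y": 0.026, "z": 0.002, "spin": 0}

```text
t: 18.85
tcp_pos: [537.1, -109.2, 95.7]
tcp_rot: [[0.994, 0.112, -0.001], [0.112, -0.994, 0.001], [-0.001, -0.001, -1.0]]
wrist_force: [0.8, 0.0, -0.6]
opening: 21.1
```

apply_moves:
  rows:
    - {"gripper": 0, "x": 0, "y": 0, "z": 0.001, "spin": 0}
    - {"gripper": 0, "x": 0, "y": 0, "z": 0.002, "spin": 0}
    - {"gripper": 0, "x": 0, "y": 0, "z": 0.002, "spin": 0}
    - {"gripper": 0, "x": 0, "y": 0, "z": 0.002, "spin": 0}
    - {"gripper": 0, "x": 0, "y": 0, "z": 0.002, "spin": 0}

```text
t: 19.27
tcp_pos: [537.5, -108.6, 94.4]
tcp_rot: [[0.994, 0.114, -0.0], [0.114, -0.994, 0.0], [-0.0, -0.0, -1.0]]
wrist_force: [0.1, -0.3, -0.8]
opening: 21.3
```

apply_moves:
  rows:
    - {"gripper": 0, "x": 0, "y": 0, "z": 0.001, "spin": 0}
    - {"gripper": 0, "x": 0, "y": 0, "z": 0.002, "spin": 0}
    - {"gripper": 0, "x": 0, "y": 0, "z": 0.003, "spin": 0}
    - {"gripper": 0, "x": 0, "y": 0, "z": 0.004, "spin": 0}
    - {"gripper": 0, "x": 0, "y": 0, "z": 0.004, "spin": 0}

```text
t: 19.68
tcp_pos: [538.1, -109.0, 93.8]
tcp_rot: [[0.994, 0.114, -0.001], [0.114, -0.994, -0.0], [-0.001, 0.0, -1.0]]
wrist_force: [-7.7, 2.0, 18.7]
opening: 20.9
```

Contact. Relieve, open, and rise to the tip-grip height.

apply_moves:
  rows:
    - {"gripper": 0, "x": 0, "y": 0, "z": -0.003, "spin": 0}
    - {"gripper": 0.1, "x": 0, "y": 0, "z": -0.004, "spin": 0}
    - {"gripper": 0.3, "x": 0, "y": 0, "z": -0.004, "spin": 0}
    - {"gripper": 0.4, "x": 0, "y": 0, "z": -0.004, "spin": 0}
    - {"gripper": 0.45, "x": 0, "y": 0, "z": -0.004, "spin": 0}

```text
t: 20.1
tcp_pos: [537.3, -108.7, 94.1]
tcp_rot: [[0.994, 0.113, -0.0], [0.113, -0.994, 0.0], [-0.0, -0.0, -1.0]]
wrist_force: [-0.1, -0.4, -0.9]
opening: 38.0
```

apply_moves:
  rows:
    - {"gripper": 0.45, "x": 0, "y": 0, "z": -0.002, "spin": 0}
    - {"gripper": 0.45, "x": 0, "y": 0, "z": -0.01, "spin": 0}
    - {"gripper": 0.45, "x": 0, "y": 0, "z": -0.022, "spin": 0}
    - {"gripper": 0.45, "x": 0, "y": 0, "z": -0.032, "spin": 0}
    - {"gripper": 0.45, "x": 0, "y": 0, "z": -0.036, "spin": 0}

```text
t: 20.52
tcp_pos: [538.9, -109.4, 133.4]
tcp_rot: [[0.994, 0.113, 0.004], [0.113, -0.994, -0.002], [0.004, 0.002, -1.0]]
wrist_force: [-0.5, -0.3, 1.0]
opening: 42.3
```

```bash
python3 -c "
from h import *
snap('wrist','w26a');snap('wrist','w26');gl(0,0,133);tilt('w26')
im,d,m=load('w26');o=manip.get_obs();R=np.array(o['tcp_rot']);t=np.array(o['tcp_pos'])
h=[]
for v in range(200,300,2):
  for u in range(230,320,2):
    if d[v,u]>0:
      p=dep(m,d,u,v)
      if 145<p[2]<158: h.append(R.T@(p-t))
h=np.array(h);print(len(h),h.mean(0).round(1),h.min(0).round(1),h.max(0).round(1))
"
```

```text
local [  0.6  -0.5 132.4]
t 20.62 tcp [ 538.6 -109.2  132.4] ang 6.5 F [-0.  -0.1 -0.2] open 42.2
shift m [-0.0006 -0.0005 -0.0006] spin -0.1
[[-80.0, 54.0], [-78.0, 107.0], [-72.0, 107.0], [-66.0, 107.0], [-60.0, 107.0], [-54.0, 107.0], [-48.0, 106.0], [-44.0, 76.0], [-35.0, 107.0], [-29.0, 107.0], [-23.0, 107.0], [-16.0, 107.0], [-12.0, 98.0], [-11.0, 70.0], [-11.0, 48.0], [-10.0, 29.0], [-10.0, 12.0], [-10.0, -2.0], [-10.0, -14.0], [-9.0, -23.0], [-6.0, -24.0], [-2.0, -24.0]]
491 [ -1.6  -0.6 -21.7] [-22.4  -9.9 -25.4] [ 10.5  11.8 -12.7]
```

View pics/w26.png

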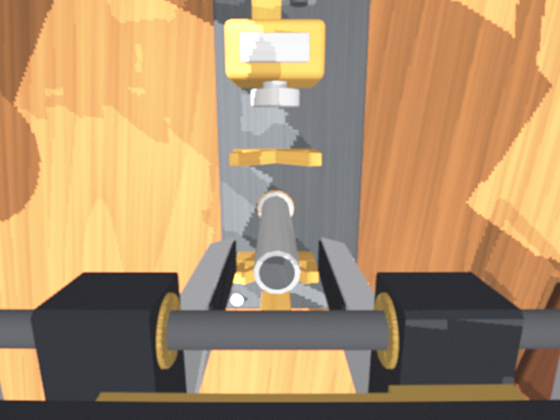

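The top 24 mm of the tube lies between the fingertips, centred. I'll close with the fingers 4 mm to +y.

apply_moves:
  rows:
    - {"gripper": 0.4, "x": -0.001, "y": -0.003, "z": 0, "spin": 0}
    - {"gripper": 0.3, "x": -0.001, "y": -0.004, "z": 0, "spin": 0}
    - {"gripper": 0.2, "x": -0.001, "y": -0.004, "z": 0, "spin": 0}
    - {"gripper": 0.1, "x": -0.001, "y": -0.004, "z": 0, "spin": 0}
    - {"gripper": 0, "x": -0.001, "y": -0.004, "z": 0, "spin": 0}

```text
t: 21.03
tcp_pos: [535.7, -104.8, 129.9]
tcp_rot: [[0.994, 0.113, -0.001], [0.113, -0.994, 0.0], [-0.001, -0.001, -1.0]]
wrist_force: [0.2, -0.2, -1.0]
opening: 20.7
```

apply_moves:
  rows:
    - {"gripper": 0, "x": 0, "y": 0, "z": 0, "spin": 0}
    - {"gripper": 0, "x": 0, "y": 0, "z": 0, "spin": 0}
    - {"gripper": 0, "x": 0, "y": 0, "z": -0.003, "spin": 0}
    - {"gripper": 0, "x": 0, "y": 0.01, "z": -0.004, "spin": 0}
    - {"gripper": 0, "x": 0, "y": 0.024, "z": -0.004, "spin": 0}

```text
t: 21.45
tcp_pos: [539.1, -129.1, 135.0]
tcp_rot: [[0.993, 0.115, 0.001], [0.115, -0.993, -0.0], [0.001, 0.0, -1.0]]
wrist_force: [1.1, -0.6, -0.0]
opening: 20.6
```

```bash
python3 -c "
from h import *
snap('wrist','w27');gl(0,-70,125);tilt('w27')
"
```

```text
local [ -1.  -22.8 135.1]
t 21.5 tcp [ 539.6 -131.6  135.1] ang 6.44 F [-0.3  0.3 -1.3] open 21.2
shift m [0.0011 0.0472 0.0101] spin -0.16
[[-87.0, 109.0], [-81.0, 109.0], [-75.0, 108.0], [-69.0, 77.0], [-64.0, 77.0], [-57.0, 110.0], [-51.0, 110.0], [-45.0, 110.0], [-38.0, 109.0], [-32.0, 109.0], [-26.0, 109.0], [-19.0, 110.0], [-12.0, 110.0], [-10.0, 92.0], [-10.0, 66.0], [-9.0, 45.0], [-9.0, 27.0], [-9.0, 10.0], [-9.0, -3.0], [-9.0, -13.0], [-9.0, -26.0], [-6.0, -26.0]]
```

apply_moves:
  rows:
    - {"gripper": 0, "x": 0.001, "y": 0.01, "z": 0, "spin": 0}
    - {"gripper": 0, "x": 0.001, "y": 0.02, "z": 0, "spin": 0}
    - {"gripper": 0, "x": 0.001, "y": 0.03, "z": 0.002, "spin": 0}
    - {"gripper": 0, "x": 0.001, "y": 0.04, "z": 0.004, "spin": 0}
    - {"gripper": 0, "x": 0.001, "y": 0.05, "z": 0.007, "spin": 0}

```text
t: 21.92
tcp_pos: [545.9, -179.6, 127.7]
tcp_rot: [[0.994, 0.113, 0.001], [0.113, -0.994, -0.0], [0.001, 0.0, -1.0]]
wrist_force: [-0.2, 2.6, 3.1]
opening: 21.1
```

```bash
python3 -c "
from h import *
snap('wrist','w28');gl(0,-70,125);tilt('w28')
"
```

```text
local [ -0.5 -72.7 127.1]
t 21.97 tcp [ 545.8 -181.1  127.1] ang 6.41 F [1.2 1.4 1.1] open 20.7
shift m [ 0.0004 -0.0027  0.0021] spin -0.19
[[-85.0, 102.0], [-80.0, 102.0], [-74.0, 101.0], [-68.0, 101.0], [-63.0, 80.0], [-57.0, 76.0], [-52.0, 64.0], [-48.0, 55.0], [-44.0, 47.0], [-40.0, 38.0], [-36.0, 30.0], [-33.0, 23.0], [-30.0, 14.0], [-26.0, 9.0], [-23.0, 3.0], [-21.0, -3.0], [-18.0, -8.0], [-16.0, -14.0], [-13.0, -19.0], [-11.0, -23.0], [-9.0, -28.0], [-6.0, -29.0]]
```

View pics/w28.png

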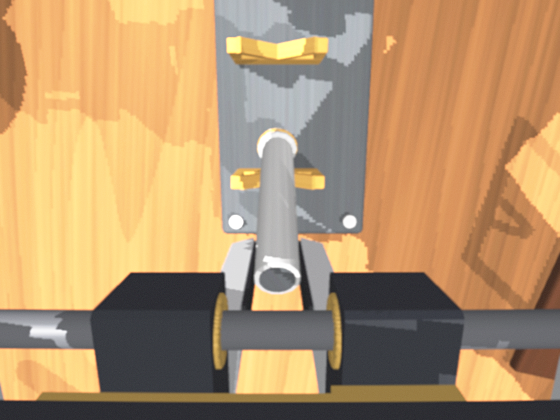

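The pivot is now at the open end, tilted about 24°. Continue over the saddle edge, lowering.

apply_moves:
  rows:
    - {"gripper": 0, "x": 0, "y": 0.008, "z": 0.006, "spin": 0}
    - {"gripper": 0, "x": 0, "y": 0.016, "z": 0.014, "spin": 0}
    - {"gripper": 0, "x": 0, "y": 0.022, "z": 0.022, "spin": 0}
    - {"gripper": 0, "x": 0, "y": 0.028, "z": 0.03, "spin": 0}
    - {"gripper": 0, "x": 0, "y": 0.033, "z": 0.037, "spin": 0}

```text
t: 22.38
tcp_pos: [549.2, -212.0, 89.4]
tcp_rot: [[0.994, 0.113, -0.0], [0.113, -0.994, -0.0], [-0.0, 0.0, -1.0]]
wrist_force: [1.5, 0.2, 3.2]
opening: 21.1
```

```bash
python3 -c "
from h import *
snap('wrist','w29');gl(0,-70,125);tilt('w29')
"
```

```text
local [  -1.3 -103.9   88. ]
t 22.43 tcp [ 548.5 -212.2   88. ] ang 6.45 F [0.1 0.  1.2] open 20.7
shift m [ 0.0012 -0.0339 -0.037 ] spin -0.15
[[-79.0, 19.0], [-74.0, 17.0], [-70.0, 14.0], [-66.0, 11.0], [-62.0, 8.0], [-58.0, 6.0], [-54.0, 4.0], [-51.0, -1.0], [-47.0, -2.0], [-44.0, -5.0], [-40.0, -7.0], [-36.0, -9.0], [-33.0, -13.0], [-30.0, -14.0], [-27.0, -17.0], [-23.0, -19.0], [-20.0, -22.0], [-17.0, -24.0], [-14.0, -26.0], [-11.0, -28.0], [-8.0, -30.0], [-5.0, -32.0]]
```

View pics/w29.png

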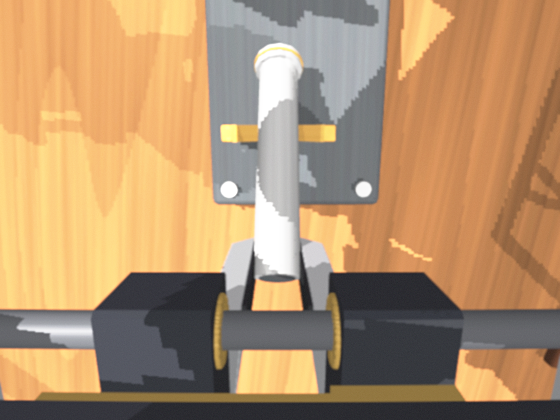

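55° now, pivot about 22 mm above the tips. Keep lowering, outside the plate, to level it further.

apply_moves:
  rows:
    - {"gripper": 0, "x": 0.001, "y": 0, "z": 0.006, "spin": 0}
    - {"gripper": 0, "x": 0.001, "y": 0, "z": 0.012, "spin": 0}
    - {"gripper": 0, "x": 0.001, "y": 0, "z": 0.018, "spin": 0}
    - {"gripper": 0, "x": 0.001, "y": 0, "z": 0.023, "spin": 0}
    - {"gripper": 0, "x": 0.001, "y": 0, "z": 0.026, "spin": 0}

```text
t: 22.85
tcp_pos: [550.0, -211.0, 63.8]
tcp_rot: [[0.994, 0.114, -0.0], [0.114, -0.994, -0.0], [-0.0, 0.0, -1.0]]
wrist_force: [0.0, -2.4, 3.4]
opening: 20.7
```

```bash
python3 -c "
from h import *
snap('wrist','w30');gl(0,-60,110);tilt('w30');snap('scene','s30')
"
```

```text
local [ 1.000e-01 -1.026e+02  6.340e+01]
t 22.9 tcp [ 549.8 -210.7   63.4] ang 6.51 F [0.7 0.1 2.8] open 20.9
shift m [-0.0002 -0.0426 -0.0466] spin -0.09
[[-77.0, -7.0], [-73.0, -8.0], [-69.0, -9.0], [-66.0, -10.0], [-62.0, -11.0], [-59.0, -12.0], [-55.0, -14.0], [-52.0, -15.0], [-48.0, -16.0], [-45.0, -17.0], [-42.0, -18.0], [-38.0, -19.0], [-35.0, -21.0], [-31.0, -21.0], [-28.0, -23.0], [-25.0, -24.0], [-21.0, -25.0], [-18.0, -26.0], [-15.0, -28.0], [-11.0, -29.0], [-8.0, -30.0], [-5.0, -32.0]]
```

View pics/w30.png

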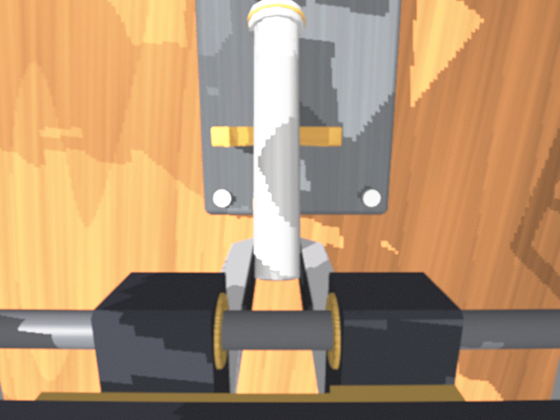

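View pics/s30.png

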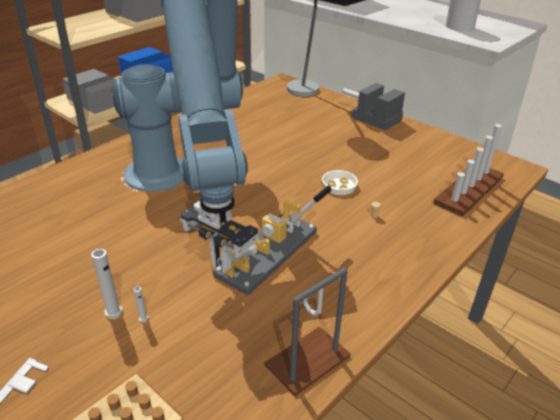

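Only about 19° from level, and the open end is in the tips. Lift, move over the cradle, and lower so the far saddle levels it.

apply_moves:
  rows:
    - {"gripper": 0, "x": 0, "y": 0, "z": -0.015, "spin": 0}
    - {"gripper": 0, "x": 0, "y": 0, "z": -0.035, "spin": 0}
    - {"gripper": 0, "x": 0, "y": -0.002, "z": -0.048, "spin": 0}
    - {"gripper": 0, "x": 0, "y": -0.012, "z": -0.05, "spin": 0}
    - {"gripper": 0, "x": 0, "y": -0.022, "z": -0.05, "spin": 0}

```text
t: 23.37
tcp_pos: [547.9, -188.6, 115.1]
tcp_rot: [[0.994, 0.113, 0.001], [0.113, -0.994, -0.0], [0.001, 0.001, -1.0]]
wrist_force: [0.2, -0.2, -1.0]
opening: 20.7
```

apply_moves:
  rows:
    - {"gripper": 0, "x": 0, "y": -0.01, "z": 0, "spin": 0}
    - {"gripper": 0, "x": 0, "y": -0.017, "z": 0, "spin": 0}
    - {"gripper": 0, "x": 0, "y": -0.02, "z": 0, "spin": 0}
    - {"gripper": 0, "x": 0, "y": -0.02, "z": 0, "spin": 0}
    - {"gripper": 0, "x": 0, "y": -0.02, "z": 0, "spin": 0}

```text
t: 23.78
tcp_pos: [545.2, -169.0, 114.0]
tcp_rot: [[0.994, 0.114, -0.001], [0.114, -0.994, 0.0], [-0.001, -0.0, -1.0]]
wrist_force: [-0.6, -0.0, -0.4]
opening: 20.3
```

```bash
python3 -c "
from h import *
snap('wrist','w31');gl(0,-60,80);tilt('w31')
"
```

```text
local [  0.4 -61.  114.2]
t 23.83 tcp [ 545.4 -169.3  114.2] ang 6.5 F [-0.1 -0.6 -1.4] open 20.9
shift m [-0.0004 -0.001   0.0342] spin -0.1
[[-78.0, -0.0], [-74.0, -3.0], [-70.0, -3.0], [-67.0, -4.0], [-63.0, -6.0], [-59.0, -8.0], [-56.0, -10.0], [-52.0, -11.0], [-49.0, -12.0], [-45.0, -14.0], [-42.0, -15.0], [-38.0, -17.0], [-35.0, -18.0], [-32.0, -20.0], [-28.0, -20.0], [-25.0, -22.0], [-22.0, -24.0], [-18.0, -25.0], [-15.0, -26.0], [-12.0, -28.0], [-9.0, -29.0], [-6.0, -31.0]]
```

View pics/w31.png

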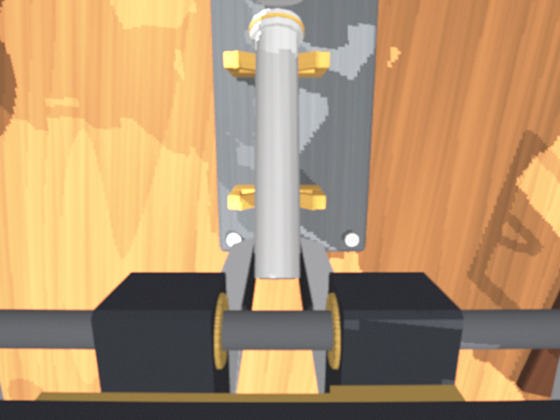

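Aligned over both saddles, at about 23° tilt. Lowering.

apply_moves:
  rows:
    - {"gripper": 0, "x": 0, "y": -0.001, "z": 0.015, "spin": 0}
    - {"gripper": 0, "x": 0, "y": -0.001, "z": 0.028, "spin": 0}
    - {"gripper": 0, "x": 0, "y": -0.001, "z": 0.036, "spin": 0}
    - {"gripper": 0, "x": 0, "y": -0.001, "z": 0.043, "spin": 0}
    - {"gripper": 0, "x": 0, "y": -0.001, "z": 0.049, "spin": 0}

```text
t: 24.25
tcp_pos: [545.3, -168.8, 64.8]
tcp_rot: [[0.994, 0.113, -0.0], [0.113, -0.994, -0.0], [-0.0, 0.0, -1.0]]
wrist_force: [-0.3, -1.6, 1.2]
opening: 20.3
```

```bash
python3 -c "
from h import *
snap('wrist','w32');gl(0,-60,42);tilt('w32')
"
```

```text
local [  0.  -60.   63.9]
t 24.3 tcp [ 544.8 -168.4   63.9] ang 6.47 F [ 0.  -1.4  0.8] open 20.3
shift m [ 0.     -0.      0.0219] spin -0.13
[[-76.0, -17.0], [-72.0, -18.0], [-69.0, -18.0], [-66.0, -18.0], [-62.0, -19.0], [-59.0, -20.0], [-56.0, -21.0], [-52.0, -21.0], [-49.0, -23.0], [-45.0, -23.0], [-42.0, -24.0], [-39.0, -25.0], [-35.0, -25.0], [-32.0, -25.0], [-29.0, -27.0], [-25.0, -27.0], [-22.0, -28.0], [-19.0, -30.0], [-15.0, -29.0], [-11.0, -30.0], [-8.0, -31.0], [-5.0, -32.0]]
```

View pics/w32.png

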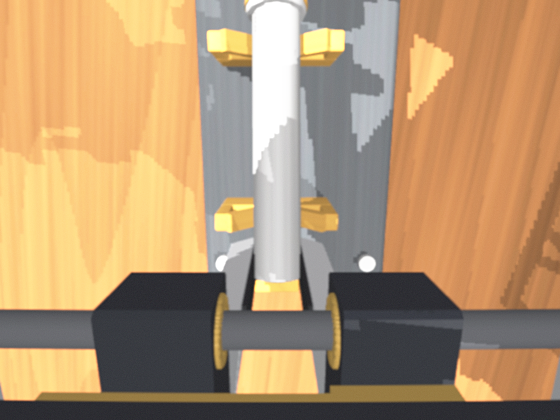

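apply_moves:
  rows:
    - {"gripper": 0, "x": 0, "y": 0, "z": 0.006, "spin": 0}
    - {"gripper": 0, "x": 0, "y": 0, "z": 0.012, "spin": 0}
    - {"gripper": 0, "x": 0, "y": 0, "z": 0.017, "spin": 0}
    - {"gripper": 0, "x": 0, "y": 0, "z": 0.02, "spin": 0}
    - {"gripper": 0, "x": 0, "y": 0, "z": 0.021, "spin": 0}

```text
t: 24.72
tcp_pos: [545.1, -168.3, 43.9]
tcp_rot: [[0.994, 0.113, -0.0], [0.113, -0.994, 0.0], [-0.0, -0.0, -1.0]]
wrist_force: [-0.4, -2.2, 2.6]
opening: 20.5
```

```bash
python3 -c "
from h import *
snap('wrist','w33');gl(0,-60,42);tilt('w33')
"
```

```text
local [  0.3 -60.   44. ]
t 24.77 tcp [ 545.1 -168.3   44. ] ang 6.49 F [ 0.5 -1.7  2.1] open 20.5
shift m [-0.0003  0.0001  0.002 ] spin -0.11
[[-75.0, -30.0], [-72.0, -30.0], [-69.0, -30.0], [-66.0, -30.0], [-63.0, -30.0], [-60.0, -30.0], [-57.0, -30.0], [-53.0, -31.0], [-50.0, -30.0], [-47.0, -30.0], [-43.0, -30.0], [-40.0, -30.0], [-37.0, -31.0], [-33.0, -30.0], [-30.0, -31.0], [-27.0, -30.0], [-23.0, -31.0], [-20.0, -31.0], [-16.0, -30.0], [-13.0, -32.0], [-9.0, -31.0], [-5.0, -31.0]]
```

View pics/w33.png

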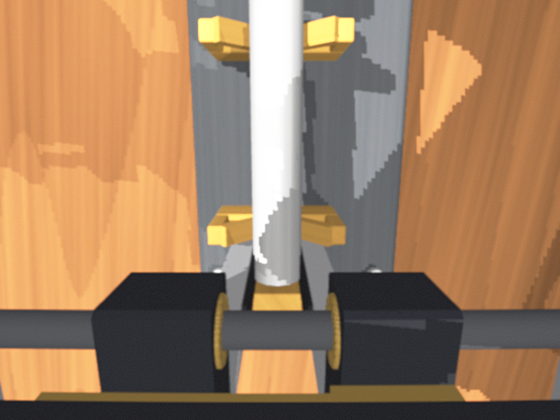

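The whistle is level (about 1°), with its top at z≈74.5 against 73 when resting. Lower 1.5 mm and release.

apply_moves:
  rows:
    - {"gripper": 0, "x": 0, "y": 0, "z": 0.001, "spin": 0}
    - {"gripper": 0, "x": 0, "y": 0, "z": 0.002, "spin": 0}
    - {"gripper": 0.22, "x": 0, "y": 0, "z": 0.002, "spin": 0}
    - {"gripper": 0.26, "x": 0, "y": 0, "z": 0.002, "spin": 0}
    - {"gripper": 0.32, "x": 0, "y": 0, "z": 0.002, "spin": 0}

```text
t: 25.18
tcp_pos: [545.0, -167.9, 42.2]
tcp_rot: [[0.994, 0.113, -0.0], [0.113, -0.994, 0.001], [-0.0, -0.001, -1.0]]
wrist_force: [0.2, -0.7, 0.0]
opening: 27.7
```

apply_moves:
  rows:
    - {"gripper": 0.4, "x": 0, "y": 0, "z": 0, "spin": 0}
    - {"gripper": 0.45, "x": 0, "y": 0, "z": -0.005, "spin": 0}
    - {"gripper": 0.45, "x": 0, "y": 0, "z": -0.03, "spin": 0}
    - {"gripper": 0.45, "x": 0, "y": 0, "z": -0.06, "spin": 0}
    - {"gripper": 0.45, "x": 0, "y": 0, "z": -0.09, "spin": 0}

```text
t: 25.6
tcp_pos: [544.6, -167.8, 133.0]
tcp_rot: [[0.994, 0.113, -0.002], [0.113, -0.994, 0.001], [-0.002, -0.001, -1.0]]
wrist_force: [-0.0, -0.1, 0.4]
opening: 42.2
```

```bash
python3 -c "
from h import *
snap('wrist','w34');gl(0,0,220);snap('top','t34');snap('scene','s34')
"
```

```text
local [  3.7 -61.8 140.6]
t 25.65 tcp [ 548.7 -169.8  140.6] ang 6.52 F [ 2.8 -0.9  3.4] open 42.5
shift m [-0.0031 -0.0614 -0.0798] spin -0.08
```

View pics/w34.png

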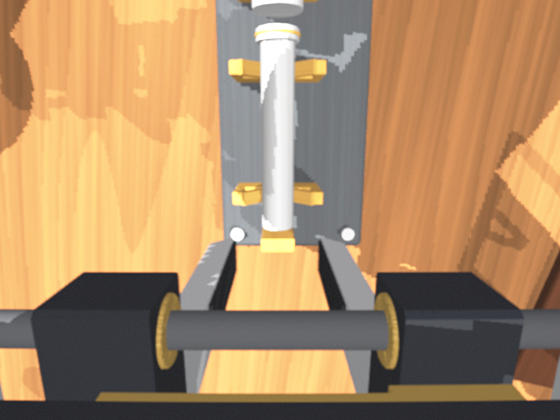

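View pics/s34.png

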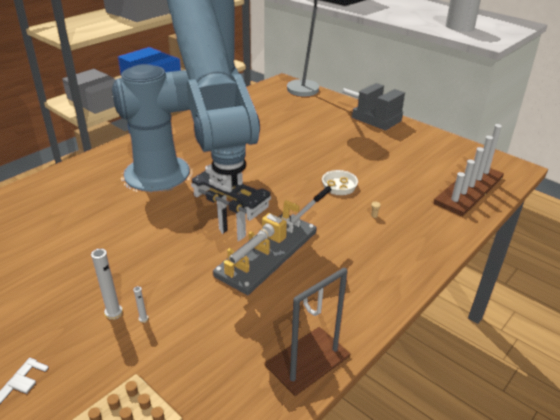

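The whistle lies in both V saddles with its collar at (278,32) towards the ram, released. Next is the catch: shut the fingers and look at that end of the press.

apply_moves:
  rows:
    - {"gripper": 0.3, "x": -0.001, "y": -0.02, "z": -0.035, "spin": 0}
    - {"gripper": 0.1, "x": -0.002, "y": -0.055, "z": -0.06, "spin": 0}
    - {"gripper": 0, "x": -0.003, "y": -0.095, "z": -0.07, "spin": 0}
    - {"gripper": 0, "x": -0.004, "y": -0.13, "z": -0.07, "spin": 0}
    - {"gripper": 0, "x": -0.005, "y": -0.155, "z": -0.07, "spin": 0}

```text
t: 26.17
tcp_pos: [521.9, -12.3, 202.1]
tcp_rot: [[0.993, 0.114, -0.0], [0.114, -0.993, 0.001], [-0.0, -0.001, -1.0]]
wrist_force: [0.2, 0.1, -0.2]
opening: 12.7
```

```bash
python3 -c "
from h import *
snap('wrist','w35a');snap('wrist','w35b')
snap('wrist','w35');gl(-4,150,110)
"
```

```text
local [ -5.1  96.6 201.1]
t 26.32 tcp [521.8 -13.4 201.1] ang 6.67 F [-0.4 -0.4 -0.7] open 1.0
shift m [ 0.0013 -0.0533  0.0911] spin 0.07
```

View pics/w35.png

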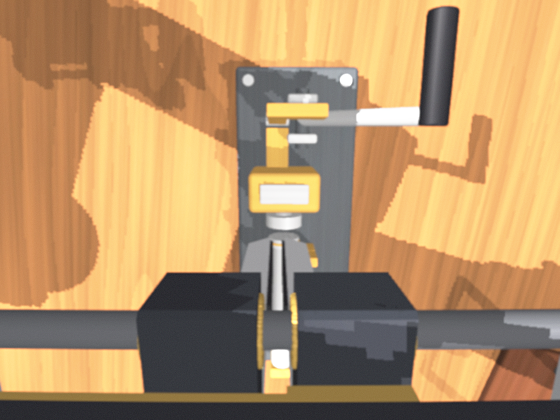

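```bash
python3 -c "
from h import *
im,d,m=load('w35')
for n,u,v in [('catch top L',271,109),('catch mid',290,109),('catch R',322,109),('bar near',277,160),('bar mid',277,140),('bar',277,125),('silver1',303,98),('silver2',303,138),('rod',350,117),('rod',400,116),('bar handle bottom',435,110),('handle',440,60),('handle end',443,14),('head',284,180)]:
  print(n,L(dep(m,d,u,v)).round(1))
"
python3 - <<'E'
import sys;sys.path.insert(0,'.')
import cv2
a=cv2.imread('pics/w35.png');cv2.imwrite('pics/c35.png',cv2.resize(a[60:230,220:360],None,fx=3.5,fy=3.5,interpolation=2))
E
```

```text
catch top L [-10.3 175.9 101.1]
catch mid [  3.8 175.9  99.8]
catch R [ 27.6 176.   99.7]
bar near [ -5.9 132.3  35.5]
bar mid [ -5.9 150.9  38.3]
bar [ -6.  164.4  46.5]
silver1 [ 16.2 187.   55.8]
silver2 [ 16.9 153.3  55.1]
rod [ 48.  170.2 103.2]
rod [ 73.6 170.2 138.4]
bar handle bottom [ 86.8 173.2 160.4]
handle [ -5.3 163.7 380.9]
handle end [ 86.5 225.  160.1]
head [ -0.  120.2  82.8]
```

View pics/c35.png

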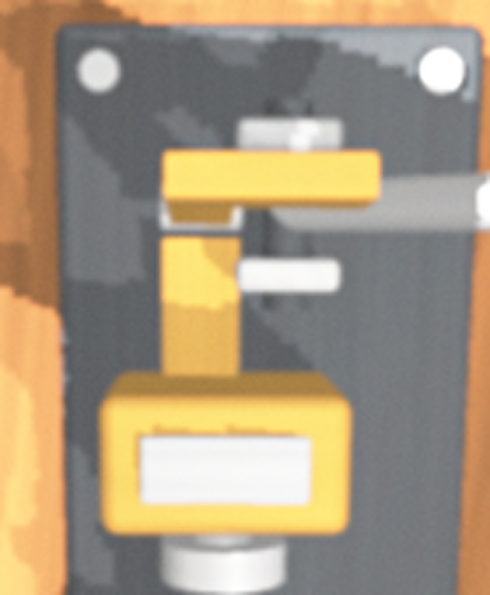

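The catch's top is at z≈100, x' -14…+32; the rod is at x' 48 at that height. I'll come in with shut tips at x'≈-13, on the catch's -y side, which keeps the body clear of the handle.

apply_moves:
  rows:
    - {"gripper": 0, "x": -0.004, "y": -0.02, "z": 0.01, "spin": 0}
    - {"gripper": 0, "x": -0.008, "y": -0.04, "z": 0.03, "spin": 0}
    - {"gripper": 0, "x": -0.008, "y": -0.049, "z": 0.055, "spin": 0}
    - {"gripper": 0, "x": -0.008, "y": -0.05, "z": 0.075, "spin": 0}
    - {"gripper": 0, "x": -0.008, "y": -0.05, "z": 0.085, "spin": 0}

```text
t: 26.73
tcp_pos: [507.0, 33.6, 113.7]
tcp_rot: [[0.994, 0.113, -0.006], [0.113, -0.994, 0.001], [-0.006, -0.001, -1.0]]
wrist_force: [0.3, -0.4, -0.8]
opening: 0.5
```

```bash
python3 -c "
from h import *
snap('wrist','w36a');snap('wrist','w36')
gl(-13,148,87)
"
```

```text
local [-13.9 144.5 114.8]
t 26.83 tcp [507.5  33.2 114.8] ang 6.43 F [-0.9  0.7  1. ] open 0.5
shift m [ 0.001  -0.0034  0.0278] spin -0.17
```

View pics/w36.png

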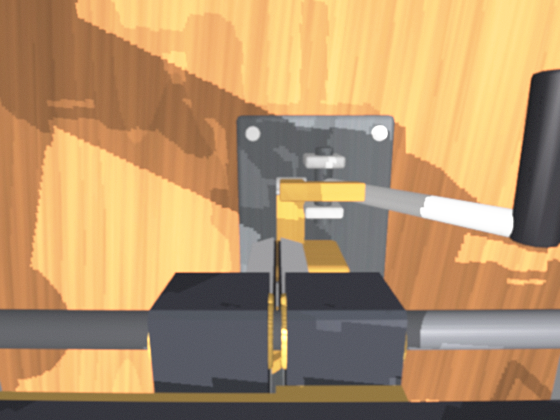

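apply_moves:
  rows:
    - {"gripper": 0, "x": -0.001, "y": -0.003, "z": 0.01, "spin": 0}
    - {"gripper": 0, "x": -0.001, "y": -0.003, "z": 0.02, "spin": 0}
    - {"gripper": 0, "x": -0.001, "y": -0.003, "z": 0.026, "spin": 0}
    - {"gripper": 0, "x": -0.001, "y": -0.003, "z": 0.028, "spin": 0}
    - {"gripper": 0, "x": -0.001, "y": -0.003, "z": 0.028, "spin": 0}

```text
t: 27.25
tcp_pos: [507.6, 36.7, 89.0]
tcp_rot: [[0.994, 0.113, -0.001], [0.113, -0.994, 0.0], [-0.001, -0.0, -1.0]]
wrist_force: [-0.2, 0.3, 0.3]
opening: 0.5
```

apply_moves:
  rows:
    - {"gripper": 0, "x": 0, "y": -0.007, "z": 0, "spin": 0}
    - {"gripper": 0, "x": 0, "y": -0.014, "z": 0, "spin": 0}
    - {"gripper": 0, "x": 0, "y": -0.021, "z": 0.001, "spin": 0}
    - {"gripper": 0, "x": 0, "y": -0.028, "z": 0.003, "spin": 0}
    - {"gripper": 0, "x": 0, "y": -0.034, "z": 0.005, "spin": 0}

```text
t: 27.67
tcp_pos: [504.2, 71.4, 84.7]
tcp_rot: [[0.993, 0.114, 0.001], [0.114, -0.993, -0.0], [0.001, 0.0, -1.0]]
wrist_force: [0.8, -1.1, 0.6]
opening: 0.4
```

```bash
python3 -c "
from h import *
snap('wrist','w37')
gl(-15,198,70)
"
```

```text
local [-13.2 183.7  84.1]
t 27.72 tcp [503.7  72.2  84.1] ang 6.57 F [0.4 0.6 0.6] open 0.4
shift m [-0.0018 -0.0143  0.0141] spin -0.03
```

View pics/w37.png

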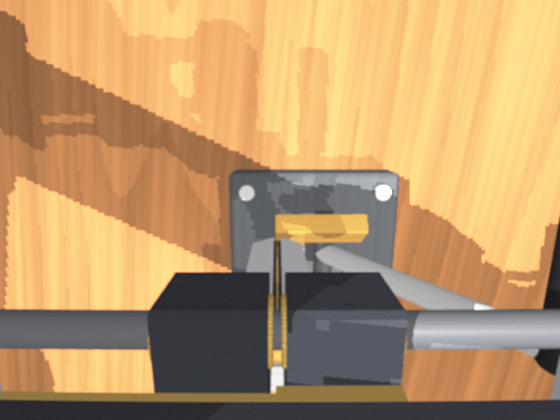

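The catch is tipping ((320,228) in view). Continue on the arc.

apply_moves:
  rows:
    - {"gripper": 0, "x": -0.002, "y": -0.005, "z": 0.003, "spin": 0}
    - {"gripper": 0, "x": -0.002, "y": -0.01, "z": 0.008, "spin": 0}
    - {"gripper": 0, "x": -0.002, "y": -0.015, "z": 0.014, "spin": 0}
    - {"gripper": 0, "x": -0.002, "y": -0.019, "z": 0.02, "spin": 0}
    - {"gripper": 0, "x": -0.002, "y": -0.022, "z": 0.025, "spin": 0}

```text
t: 28.13
tcp_pos: [499.2, 92.6, 58.6]
tcp_rot: [[0.994, 0.114, -0.001], [0.114, -0.994, -0.0], [-0.001, 0.0, -1.0]]
wrist_force: [-0.6, -1.7, 3.1]
opening: 0.5
```

```bash
python3 -c "
from h import *
snap('wrist','w38')
gl(-15,206,57)
"
```

```text
local [-15.4 204.5  58.1]
t 28.18 tcp [499.1  92.6  58.1] ang 6.54 F [ 0.6 -1.3  3.3] open 0.5
shift m [ 0.0004 -0.0015  0.0011] spin -0.06
```

View pics/w38.png

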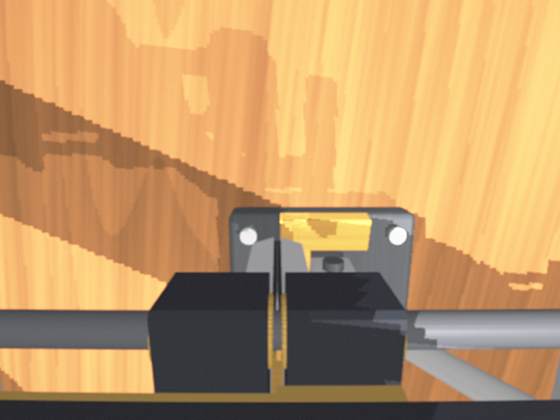

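Nearly flat. Press a little more to confirm the stop.

apply_moves:
  rows:
    - {"gripper": 0, "x": 0, "y": -0.001, "z": 0.002, "spin": 0}
    - {"gripper": 0, "x": 0, "y": -0.002, "z": 0.004, "spin": 0}
    - {"gripper": 0, "x": 0, "y": -0.002, "z": 0.005, "spin": 0}
    - {"gripper": 0, "x": 0, "y": -0.002, "z": 0.005, "spin": 0}
    - {"gripper": 0, "x": 0, "y": -0.002, "z": 0.005, "spin": 0}

```text
t: 28.6
tcp_pos: [499.7, 93.2, 56.9]
tcp_rot: [[0.993, 0.114, -0.001], [0.114, -0.993, -0.002], [-0.002, 0.002, -1.0]]
wrist_force: [-7.7, -4.5, 20.8]
opening: 0.4
```

apply_moves:
  rows:
    - {"gripper": 0, "x": 0, "y": 0.002, "z": -0.01, "spin": 0}
    - {"gripper": 0, "x": 0, "y": 0.002, "z": -0.04, "spin": 0}
    - {"gripper": 0, "x": 0, "y": 0.01, "z": -0.08, "spin": 0}
    - {"gripper": 0, "x": 0, "y": 0.03, "z": -0.12, "spin": 0}
    - {"gripper": 0, "x": 0, "y": 0.05, "z": -0.14, "spin": 0}

```text
t: 29.02
tcp_pos: [505.9, 44.5, 198.2]
tcp_rot: [[0.993, 0.115, 0.004], [0.115, -0.993, 0.0], [0.004, 0.0, -1.0]]
wrist_force: [0.7, -0.5, 0.1]
opening: 0.1
```

```bash
python3 -c "
from h import *
snap('wrist','w39a');snap('wrist','w39')
gl(89,206,200)
im,d,m=load('w39')
np.set_printoptions(suppress=True)
h=cv2.cvtColor(im,cv2.COLOR_RGB2HSV);k=cv2.inRange(h,(15,120,80),(35,255,255))
"
```

```text
local [-12.4 153.7 199.3]
t 29.12 tcp [507.9  42.4 199.3] ang 6.34 F [-0.4 -0.1  0.5] open 0.5
shift m [ 0.1012 -0.0528  0.    ] spin -0.26
```

View pics/w39.png

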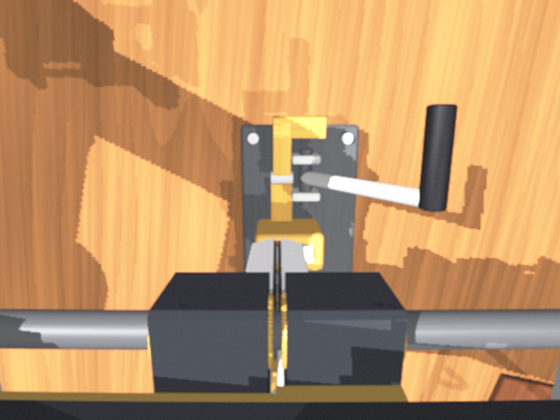

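The catch lies fully over to +y, at (300,125), with the stop felt at about 20 N. Now to the handle: move above it and open.

apply_moves:
  rows:
    - {"gripper": 0.2, "x": 0.025, "y": -0.013, "z": 0, "spin": 0}
    - {"gripper": 0.4, "x": 0.055, "y": -0.028, "z": 0, "spin": 0}
    - {"gripper": 0.5, "x": 0.08, "y": -0.042, "z": 0, "spin": 0}
    - {"gripper": 0.5, "x": 0.097, "y": -0.05, "z": 0, "spin": 0}
    - {"gripper": 0.5, "x": 0.101, "y": -0.053, "z": 0, "spin": 0}

```text
t: 29.53
tcp_pos: [599.6, 110.4, 191.9]
tcp_rot: [[0.993, 0.115, -0.003], [0.115, -0.993, 0.001], [-0.003, -0.001, -1.0]]
wrist_force: [0.0, 0.2, -0.3]
opening: 30.4
```

```bash
python3 -c "
from h import *
snap('wrist','w40a');snap('wrist','w40b');snap('wrist','w40')
gl(89.4,206,132)
im,d,m=load('w40')
k=(im.max(2)<60)&(d>0)
P=[]
for v in range(0,260,3):
  for u in range(200,360,3):
    if k[v,u]:
      p=L(dep(m,d,u,v))
      if 140<p[2]<170: P.append(p)
P=np.array(P);print(len(P), P.min(0).round(1) if len(P) else 0,P.max(0).round(1) if len(P) else 0,np.median(P,0))
"
```

```text
local [ 84.7 209.3 192.7]
t 29.68 tcp [597.9 108.8 192.7] ang 6.53 F [ 0.8 -0.8  0.2] open 42.2
shift m [0.005  0.0033 0.0607] spin -0.07
142 [ 81.6 194.3 151.9] [ 96.7 230.4 161.2] [ 89.07110372 214.84462954 158.87573128]
```

View pics/w40.png

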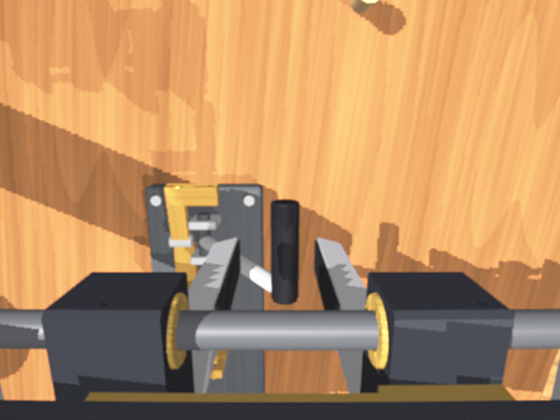

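The handle is between the jaws at x'≈89. Descend and pinch.

apply_moves:
  rows:
    - {"gripper": 0.5, "x": 0.005, "y": 0.003, "z": 0.015, "spin": 0}
    - {"gripper": 0.5, "x": 0.005, "y": 0.003, "z": 0.035, "spin": 0}
    - {"gripper": 0.5, "x": 0.005, "y": 0.003, "z": 0.05, "spin": 0}
    - {"gripper": 0.5, "x": 0.005, "y": 0.003, "z": 0.058, "spin": 0}
    - {"gripper": 0.4, "x": 0.005, "y": 0.003, "z": 0.06, "spin": 0}

```text
t: 30.1
tcp_pos: [602.5, 105.7, 132.3]
tcp_rot: [[0.994, 0.112, -0.004], [0.112, -0.994, 0.0], [-0.004, -0.0, -1.0]]
wrist_force: [-0.2, 0.7, 0.0]
opening: 43.3
```

apply_moves:
  rows:
    - {"gripper": 0.2, "x": 0, "y": 0, "z": 0, "spin": 0}
    - {"gripper": 0.1, "x": 0, "y": 0, "z": 0, "spin": 0}
    - {"gripper": 0, "x": 0, "y": 0, "z": 0, "spin": 0}
    - {"gripper": 0, "x": 0, "y": 0, "z": 0, "spin": 0}
    - {"gripper": 0, "x": 0, "y": 0, "z": 0, "spin": 0}

```text
t: 30.52
tcp_pos: [603.8, 106.0, 135.5]
tcp_rot: [[0.994, 0.114, -0.002], [0.114, -0.994, -0.001], [-0.003, 0.0, -1.0]]
wrist_force: [-5.8, -1.3, 5.3]
opening: 16.8
```

```bash
python3 -c "
from h import *
snap('wrist','w41')
gl(89.4,206,132)
for a in np.linspace(.6,-.45,12): print(round(a,2), round(16+130*np.sin(a),1), round(44+130*np.cos(a)-19,1))
"
```

```text
local [ 90.1 205.8 135.5]
t 30.57 tcp [603.8 106.  135.5] ang 6.52 F [-6.1 -1.   4.6] open 17.1
shift m [-0.0007 -0.0002  0.0035] spin -0.08
0.6 89.4 132.3
0.5 78.8 138.8
0.41 67.7 144.3
0.31 56.1 148.7
0.22 44.1 151.9
0.12 31.9 154.0
0.03 19.5 155.0
-0.07 7.1 154.7
-0.16 -5.2 153.3
-0.26 -17.3 150.7
-0.35 -29.1 146.9
-0.45 -40.5 142.1
```

View pics/w41.png

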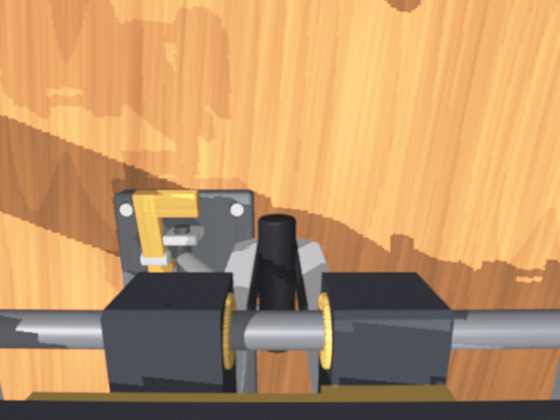

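The handle is pinched (17 mm). Pull along the arc.

apply_moves:
  rows:
    - {"gripper": 0, "x": -0.011, "y": 0, "z": -0.006, "spin": 0}
    - {"gripper": 0, "x": -0.022, "y": 0, "z": -0.012, "spin": 0}
    - {"gripper": 0, "x": -0.033, "y": 0, "z": -0.016, "spin": 0}
    - {"gripper": 0, "x": -0.045, "y": 0, "z": -0.019, "spin": 0}
    - {"gripper": 0, "x": -0.057, "y": 0, "z": -0.021, "spin": 0}

```text
t: 30.98
tcp_pos: [553.0, 100.1, 159.9]
tcp_rot: [[0.993, 0.113, 0.015], [0.113, -0.994, 0.001], [0.016, 0.0, -1.0]]
wrist_force: [8.1, 3.3, 5.9]
opening: 17.0
```

```bash
python3 -c "
from h import *
snap('wrist','w42')
gl(-34.6,206,147.9)
"
```

```text
local [ 37.5 205.8 160.3]
t 31.03 tcp [551.5  99.9 160.3] ang 6.51 F [6.5 1.2 2.4] open 17.3
shift m [-0.0723 -0.0001  0.0114] spin -0.09
```

View pics/w42.png

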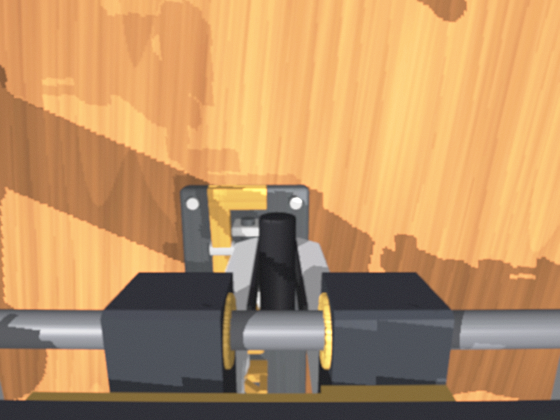

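apply_moves:
  rows:
    - {"gripper": 0, "x": -0.013, "y": 0, "z": -0.001, "spin": 0}
    - {"gripper": 0, "x": -0.025, "y": 0, "z": 0, "spin": 0}
    - {"gripper": 0, "x": -0.037, "y": 0, "z": 0.001, "spin": 0}
    - {"gripper": 0, "x": -0.049, "y": 0, "z": 0.004, "spin": 0}
    - {"gripper": 0, "x": -0.06, "y": 0, "z": 0.007, "spin": 0}

```text
t: 31.45
tcp_pos: [494.4, 93.3, 154.6]
tcp_rot: [[0.993, 0.113, 0.018], [0.113, -0.994, 0.001], [0.018, 0.001, -1.0]]
wrist_force: [7.9, 2.6, 7.7]
opening: 17.0
```

```bash
python3 -c "
from h import *
snap('wrist','w43')
gl(-34.6,206,147.9)
"
```

```text
local [-22.5 205.9 153.5]
t 31.5 tcp [491.9  93.1 153.5] ang 6.52 F [ 2.6  0.5 13.9] open 17.2
shift m [-0.0122 -0.0001  0.0054] spin -0.08
```

View pics/w43.png

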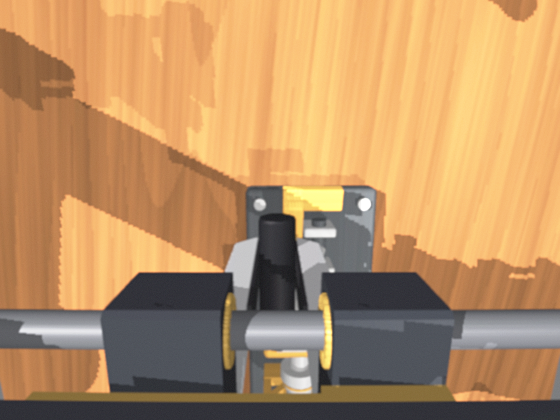

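apply_moves:
  rows:
    - {"gripper": 0, "x": -0.005, "y": 0, "z": 0.001, "spin": 0}
    - {"gripper": 0, "x": -0.01, "y": 0, "z": 0.003, "spin": 0}
    - {"gripper": 0, "x": -0.014, "y": 0, "z": 0.004, "spin": 0}
    - {"gripper": 0, "x": -0.017, "y": 0, "z": 0.005, "spin": 0}
    - {"gripper": 0, "x": -0.018, "y": 0, "z": 0.005, "spin": 0}

```text
t: 31.92
tcp_pos: [479.6, 91.6, 149.0]
tcp_rot: [[0.993, 0.112, 0.027], [0.112, -0.994, 0.003], [0.027, 0.0, -1.0]]
wrist_force: [22.1, 5.4, -3.8]
opening: 17.0
```

```bash
python3 -c "
from h import *
snap('wrist','w44');gl(-34.6,206,150)
snap('scene','s44');snap('top','t44');gl(-34.6,206,150)
"
```

```text
local [-34.8 205.8 148.9]
t 31.97 tcp [479.7  91.6 148.9] ang 6.44 F [21.1  5.9 -1.5] open 17.2
shift m [ 0.0002 -0.0002 -0.001 ] spin -0.16
local [-34.7 205.8 149. ]
t 32.07 tcp [479.7  91.7 149. ] ang 6.44 F [20.   4.8 -1.2] open 17.2
shift m [ 0.0002 -0.0002 -0.001 ] spin -0.16
```

```bash
python3 -c "
from h import *
a=load('t44')[0];b=load('s44')[0]
cv2.imwrite('pics/c44.png',np.vstack([cv2.resize(b[150:300,180:380,::-1],(600,300),interpolation=2),cv2.resize(a[150:270,140:380,::-1],(600,300),interpolation=2)]))
"
```

```text
(no output)
```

View pics/c44.png

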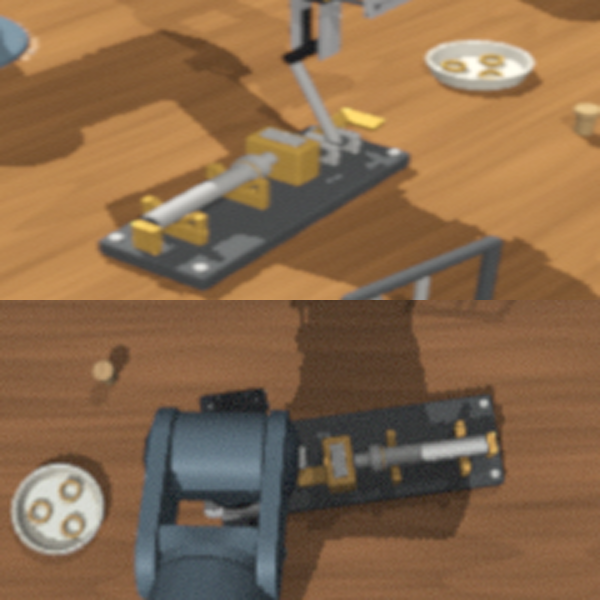

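View pics/w44.png

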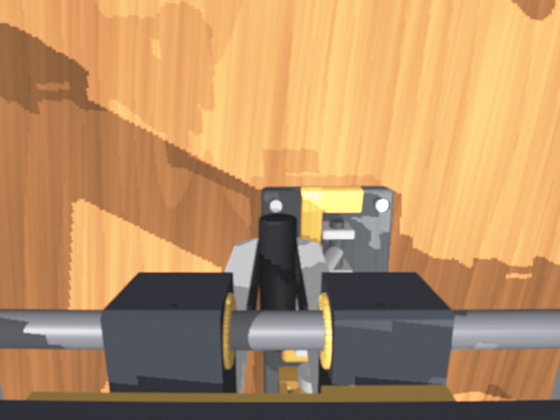

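The lever is pulled over, the catch is flat, and the ram is against the collar. The whistle sits in the cradle, pushed towards the end stop. The dish and plug haven't moved. Handing in.

```bash
python3 -c "
from h import *
gl(-34.6,206,150);print(manip.hand_in())
"
```

```text
local [-34.7 205.8 149. ]
t 32.07 tcp [479.7  91.7 149. ] ang 6.44 F [20.   4.8 -1.2] open 17.2
shift m [ 0.0002 -0.0002 -0.001 ] spin -0.16
the job is handed in; nothing more can be done
None
```

The job is done and handed in at 32 s of the 69 s allowed. The middle whistle lies released in both V saddles with its collar towards the crimp head. The catch is laid over, and the lever is still held fully pulled.

**Last checks:**
- **Whistle:** it measured level (about 1°) just before release. In the last pictures the ram is against the collar and the whistle is pushed up to the end stop.
- **Catch:** it was pushed until its stop was felt, at about 20 N, and the pictures show it lying flat.
- **Lever:** the fingers holding the handle are at -34.7 mm across the press, against -34.6 mm expected at the end stop. They pull with about 20 N, against a spring of about 7 N.
- **Dish and plug:** both appear where they were at the start.

**What went wrong on the way:**
- **Slipping in the fingers:** tilting the whistle by dragging its collar on the counter made it slide up in the fingers. I stood it upright again against the end stop and regripped it. A second try, and a third with a higher grip, also slipped, so I then held only its top 24 mm and levered it over the saddle edges.
- **High force:** when I set the whistle back on the counter, the wrist force reached about 50 N. That is below the 120 N limit. Some of it may have gone through the gripper body touching the whistle's open end, so I can't rule out that the 40 N body limit was passed.

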